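Change over the marker sets

ROBOT

A 6-joint arm with a two-finger parallel gripper is mounted at the origin on the work surface. World frame = base frame: x ahead of the robot, y to its left, z up, the work surface at z = 0. Lengths are in m, angles in degrees, forces in N, time in s.
With the tool pointing down it reaches from about 0.425 to 1.125 m from the base axis. Payload 14.9 kg.
Tool frame: the origin (TCP) lies midway between the tips of the shut fingers; the grasp point (between the pads) lies pinch_z behind it (pinch_z is the distance from the TCP to the grasp point, in m); z points along the fingers, y is the direction in which the jaws open and shut (so a half turn about z gives the same grasp; the last joint's range is limited). The gripper opens to 91 mm and grips with 3 to 60 N. Pads are 32 mm wide; open, the fingers measure 118 mm over their backs; the gripper's body (76 mm by 178 mm) begins 60 mm behind the grasp point.
Start: joints at [63.581, 21.709, 99.362, -0, 58.929, -1.908], TCP at [0.29, 0.637, 0.214] pointing down, gripper open.
Joint ranges: [-158.91, 158.91], [-42.39, 125.64], [0.06, 152.35], [-60.88, 240.88], [17.5, 164.5], [-176.32, 176.32]. Speed limits (degrees/s): [108.29, 108.29, 136.94, 180, 180, 180].

INTERFACE

Orientations are given as a 3x3 rotation matrix whose columns are the frame's x, y, z axes.
In Python, from plant import get_obs, snapshot, sign_off, regions_of, pinch_z gives the robot as it stands. The module is installed in compiled form; this text tells all that it offers.
- The arm moves only by the tool arm_command, never from a script. Its argument "motion" is a list of rows, each an object with "twist": the turn, a rotation vector about the tool's x, y, z in rad, a list of three; "xyz": the shift along the tool's x, y, z in mm, a list of three; "gripper": the finger opening in mm, from 0 to 91.2. In form: [{"twist": [ax, ay, az], "xyz": [tx, ty, tz], "gripper": gripper}, ...]. A call has 1 to 20 rows; each row is the pose to reach, as a shift and turn from the pose commanded when the call began, along the tool's axes at that moment; what a row does not reach only later rows make up. A row lasts 1/12 s, in which the tool goes at most 41.7 mm and 7.16 degrees, less where a joint would pass 70% of its speed; a pose out of reach is approached as far as the arm can. A call with a gripper value outside its range is refused whole. The fingers move at their own pace and stop on an object; "newtons" is the grip in N (left out, the last holds). Time passes only in rows, so rows that repeat a pose let the fingers close. It gives the time, the measured TCP pose, the force and the opening at its end, in the units of the state.
- get_obs(): the state, without advancing time (a new reading comes with each control period).
- snapshot(name): name is "scene" or "top"; returns a dict with "pixels" (384x512x3 uint8, blue, green, red), "range_z" (384x512 float32, m along the optical axis (not along the pixel's ray), 0 where there is no reading), "mtx" (3x3 intrinsics, pixels), "R" (3x3) and "t" (3): a world point X has camera coordinates R X + t. Camera axes: x right, y down, z forward; pixel columns grow to the right and rows downward; lengths in m; the calibration is good to about 2 mm. A picture is of the moment at which its call begins.
- sign_off(): hands the job in, once; it reports no verdict.
Trained networks look in a picture, given as the dict that the camera call returned (one of the last four; its "shot" number tells which), for a name from the list of things; names that differ only in an ending like _2 or _b are one class to them, and where a whole thing is asked for, a point or a joint stands for the part that bears it (a point fixed in the world has none). Each returns a list of dicts, best first, with "confidence" (0 to 1); they miss things now and then, are a little off and sometimes report something else, mostly with a low value. They report only what shows in the picture. A call takes as long as a camera call. They do not tell look-alikes from the thing itself.
- regions_of(picture, name): "pixels" (384x512 bool, what is visible of it) and "bbox" ([centre column, centre row, width, height] in pixels, round what is visible of it).
The state is a dict: "clock": time; "joint_positions": joint angles; "qvel": joint speeds; "effort": joint torques, N m; "position": TCP position; "tcp_rot": TCP orientation; "contact_force": force on the tool from outside, world axes, zero at the start; "torque": the same for the moment, N m; "finger_gap": finger opening in m.
Only numpy, scipy, OpenCV 4.12 (cv2) and the standard library are available. Lean on these libraries where they do the work, as an engineer would, in place of code of your own. Each camera call takes 0.05 s, during which the arm holds its last target. There are 200 camera calls.

TASK

The craft stall is changing marker sets. Gently slide the marker case that sticks out of the open cabinet fully home, then shut that cabinet's door until its roller catch snaps, without ramming it, and only then pull the other cabinet's door open past its catch and leave it standing wide open. Leave the other things on the table and on the cabinets where they are.

Things in the scene. Friction and masses are not known exactly. Their poses are not given: they have to be found in the camera images.
- cab_a: Open cabinet holding the marker case: low grey bottomless carcass fixed to the table, 160 deep (x) x 140 wide (y) x 100 high, walls 8; 5 mm clear roof on top, set back so that the front 40 mm are open above. Origin: centre of underside. Door side is its own -x side, front plane at x = -80 mm; inner face of back wall at x = +72 mm. It may stand left or right of cab_b.
- cab_b: The other cabinet, built like cab_a, empty, its door shut and held by its catch at the start. Same frame.
- door_a (a joint): Angle of cab_a's door, rad; grows opening towards the robot, to 2.0; starts at 1.5 to 1.85. Panel 140 wide, top at 100 mm, 12 thick. Shuts counterclockwise from above. Catch and stop are set together at an unknown depth: it rests shut at s = 0 to 0.065. The roller meets it near s+0.09 and resists with up to 12 N at the handle; below s+0.02 it snaps shut by itself; the stop at s is hard.
- door_a_hinge (a point): Point on door_a's vertical hinge axis, 64 mm above the table, at cabinet x = -88, y = +70 mm (the cabinet's +y side); the panel's middle plane passes through the axis and runs from it to the cabinet's -y when shut.
- door_a_handle (a point): Middle of the upright of door_a's steel bar handle: round bar 10 thick, 36 to 92 mm above the table, its axis 35 mm off the door's outer face and 112 mm from the hinge along the panel (at door x = -41, y = -112 from the hinge); this point is 64 mm up. Axes are the door's: outer face to -x, y along the panel towards the hinge, z up; equal to the cabinet's when shut.
- door_b (a joint): Angle of cab_b's door, same door, meaning and direction as door_a; starts shut at 0, held by its catch, which takes about 6 N at the handle to pull through and has let go by 0.1 rad; then it swings freely, to 2.0, and stays where it is left.
- door_b_hinge (a point): Point on the hinge axis of door_b, 64 mm above the table.
- door_b_handle (a point): Middle of the upright bar of door_b's handle, as for door_a.
- case_mid (a point): Centre of the marker case: loose grey tray with markers lying in it, 148 long (x) x 116 wide, 46 high, white front plate (-x side) 60 high, about 0.5 kg. Stands on the table in cab_a, 4 mm play each side, sticking out 28 to 48 mm at first. Point 30 mm up. Axes as the cabinet's. Fully home it touches the back wall, centre at cabinet x = -2 mm, front 4 mm inside the cabinet's front plane.
- case_front (a point): Middle of the outer face of the case's front plate, 45 mm above the table, 74 mm in front of the case's centre. The case takes some 2 to 8 N to slide; its back wall is hard, and pressing it against that with more than 18 N is ramming.
- ink_bottle: Small bottle, 32 across, 55 high, on the roof of cab_a towards its back. Leave alone. Origin: centre of its underside (so for all below).
- cleaner_jar: Small jar, 36 across, 50 high, on the roof of cab_b towards its back. Leave alone.
- spray_can: Upright metal can, 52 across, 150 high, standing between or behind the cabinets. Leave alone.
- pen_box: Clear box of upright pens, 90 x 70, 140 high with its pens. Leave alone.
- cap_cup: Small clear cup, 44 across, 30 high. Leave alone.
- airbrush: Airbrush lying on a small black rest, 140 long, 26 high. Leave alone.
- buffer_a: Black rubber stop of cab_a's catch, 10 mm, behind the free edge of door_a near the top: the shut door rests on it. It sits with the roller inside the -y wall, its centre 82 mm above this origin. The catch alone holds the door on it with about 5 N; more than 12 N on it is ramming: once the push gives way over the roller, stop pushing.
Things that resemble listed ones, but are neither listed nor needed, are in the scene too. What is shaped like the part that bears case_mid but blue or orange is not meant.

How it is judged (in metres and radians):
On the way, in this order (a step that is already met when the one before it is completed fails the run):
1. the case is fully home while the door of its cabinet is still open (x of case_mid in the frame of cab_a above -0.006 m and value of joint door_a above 0.25 rad), for 0.1 s.
2. its door has snapped shut, the other still shut (value of joint door_a below 0.073 rad and value of joint door_b below 0.1 rad), for 0.2 s.
3. the other door is pulled wide open (value of joint door_b above 1 rad), for 0.1 s.
At the end, for the whole second after the job is handed in: The case is home in its cabinet (within 4 mm of the back wall), that cabinet's door is shut and held by its catch (under 0.073 rad; a door that has not snapped springs out to 0.09 rad or more), and the other door stands open by more than 1.0 rad, at rest (x of case_mid in the frame of cab_a above -0.006 m and value of joint door_a below 0.073 rad and value of joint door_b above 1 rad and velocity of joint door_b between -0.1 and 0.1 rad/s); the robot touches nothing.
It fails at once if the door rammed against its stop (over 12 N) (contact force between buffer_a and door_a above 12 N).
It fails at once if the case rammed into its cabinet (over 18 N) (contact force between case and cab_a above 18 N).
It fails at once if a bystander moved by more than 30 mm (distance of any of ink_bottle, cleaner_jar, spray_can, pen_box, cap_cup, airbrush from where it was at the start of the episode above 0.03 m).
It also fails if it takes over 72 s, if anything falls off the work surface, if the arm or the gripper's body presses on something with over 40 N, if the wrist force passes 120 N, or if a joint passes its speed limit or range.

## Working session

There is one attempt and no reset: what is moved stays moved. The work goes in short steps, Python scripts to look and compute and a tool call to move; the robot and the scene stay as the last step left them, time stands still between calls to the robot, and variables do not carry over. Pictures are saved under pics/ and viewed, about 8 in all and at most 12, crops included, and the job is handed in when it is done.

Besides the shell and the picture viewer there is one more tool, called as a command line: name --argument value ..., lists and objects as JSON in quotes. arm_command: Moves the arm, as the interface text tells. Its arguments: {"type":"object","properties":{"motion":{"type":"array","items":{"type":"object","properties":{"twist":{"type":"array","items":{"type":"number"}},"xyz":{"type":"array","items":{"type":"number"}},"gripper":{"type":"number"}}}},"newtons":{"type":"number"}},"required":["motion"]}

```bash
mkdir -p pics; ls
python3 - <<'E'
from plant import *
import cv2,numpy as np
o=get_obs();print(o['clock'],o['position'],o['tcp_rot'],o['contact_force'],pinch_z if not callable(pinch_z) else pinch_z())
for n in("scene","top"):
    s=snapshot(n);cv2.imwrite(f"pics/{n}0.png",s["pixels"]);print(n,s["R"],s["t"],s["mtx"])
    np.savez(f"{n}0.npz",**{k:s[k] for k in("pixels","range_z","mtx","R","t")})
    for k in("cab_a","door_a","case_mid","door_a_handle","buffer_a","ink_bottle","spray_can","cap_cup","airbrush","pen_box"):
        print(k,[(round(r["confidence"],2),np.round(r["bbox"])) for r in regions_of(s,k)])
E
```

```text
pics
0.0 [0.29021794 0.63655342 0.21327981] [[-9.09874780e-01  4.14882681e-01 -4.94818584e-04]
 [ 4.14882974e-01  9.09874251e-01 -9.82586419e-04]
 [ 4.25646003e-05 -1.09932241e-03 -9.99999395e-01]] [ 0.34505021 -1.22429516  0.02296667] 0.0188
scene [[-0.57485882  0.81799399  0.02057115]
 [ 0.49727443  0.36921206 -0.78511183]
 [-0.64981188 -0.44109895 -0.61901231]] [ 0.2812055  -0.17964792  1.32533409] [[361.41832981   0.         260.32381015]
 [  0.         361.41832981 194.47392044]
 [  0.           0.           1.        ]]
cab_a [(0.93, array([166., 222.,  96.,  90.]))]
door_a [(0.8, array([322., 242.,  52.,  65.])), (0.75, array([192., 204.,  38.,  51.]))]
case_mid [(0.69, array([303., 197.,  66.,  51.])), (0.6, array([404., 218.,  75.,  44.])), (0.57, array([279., 238.,  39.,  26.])), (0.35, array([324., 245.,  52.,  61.]))]
door_a_handle [(0.56, array([322., 245.,  47.,  61.]))]
buffer_a [(0.53, array([184., 269.,  31.,  65.]))]
ink_bottle [(0.72, array([234., 258.,  14.,  25.]))]
spray_can [(0.81, array([182., 271.,  30.,  66.])), (0.47, array([234., 258.,  16.,  28.])), (0.33
[... 369 characters left out ...]
      255.07096383]
 [  0.         399.9217206  187.5895936 ]
 [  0.           0.           1.        ]]
cab_a [(0.94, array([309., 135.,  63.,  88.])), (0.88, array([203., 155.,  79., 115.]))]
door_a [(0.95, array([307., 167.,  62.,  27.])), (0.93, array([173., 188.,  29.,  59.]))]
case_mid [(0.88, array([136., 283.,  76.,  67.])), (0.72, array([210., 163.,  45.,  33.])), (0.72, array([233., 250.,  61.,  58.]))]
door_a_handle [(0.7, array([175., 187.,  25.,  56.]))]
buffer_a []
ink_bottle [(0.64, array([213., 108.,   9.,  13.]))]
spray_can [(0.76, array([251.,  90.,  15.,  34.]))]
cap_cup []
airbrush [(0.89, array([105., 147.,  55.,  16.]))]
pen_box [(0.75, array([395., 168.,  43.,  39.]))]
```

Run:
```python
import cv2
a=cv2.imread("pics/top0.png");cv2.imwrite("pics/top0c.png",cv2.resize(a[60:330,60:460],None,fx=2,fy=2,interpolation=cv2.INTER_CUBIC))
a=cv2.imread("pics/scene0.png");cv2.imwrite("pics/scene0c.png",cv2.resize(a[100:370,80:480],None,fx=2,fy=2,interpolation=cv2.INTER_CUBIC))
```

```text
(no output)
```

View pics/top0c.png

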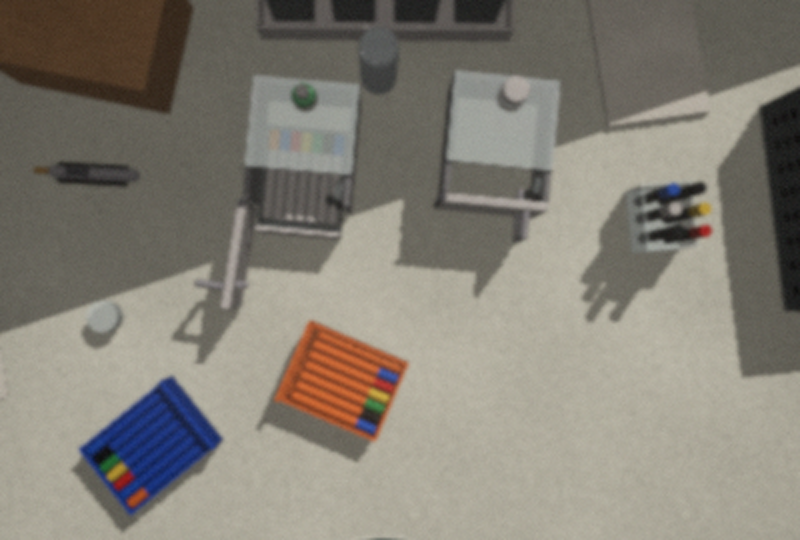

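View pics/scene0c.png

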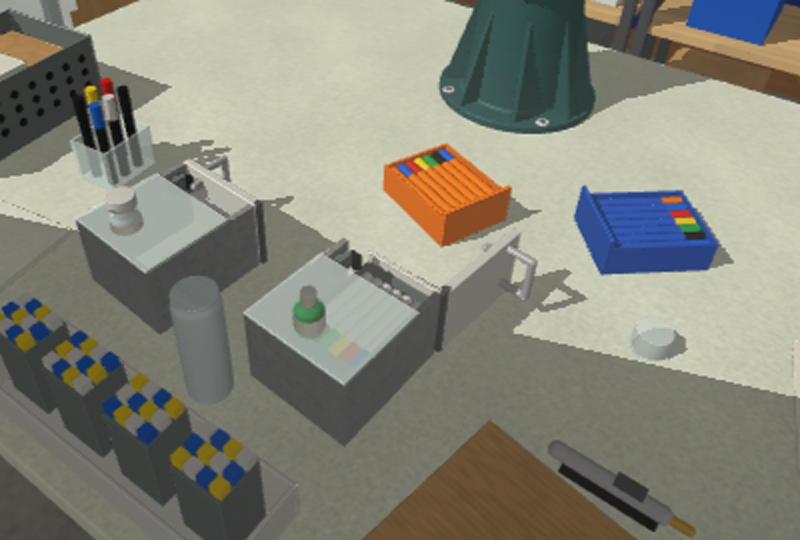

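The top view shows cab_a on the left (crop ~(300,155)), its grey case protruding to (297,230). Its door is open with the hinge at ~(243,205), the free end at ~(228,305) and the handle on the left side. cab_b is at ~(500,140), shut, with its handle at ~(522,230). Candidates for the case:
- **Grey tray in cab_a:** (297,200). This is the one I choose.
- **Orange tray:** (340,380), a decoy.
- **Blue tray:** (150,445), a decoy.

Next I fit the geometry.

```bash
cat > h.py <<'E'
import numpy as np,cv2
def cloud(s):
    z=s["range_z"];v,u=np.nonzero(z>0);d=z[v,u];K=s["mtx"]
    c=np.stack([(u-K[0,2])*d/K[0,0],(v-K[1,2])*d/K[1,1],d],1)
    return (c-s["t"])@s["R"],s["pixels"][v,u],u,v
def ortho(s,z,x0,x1,y0,y1,ppm=2):
    # up=+x, left=+y, ppm px per mm
    H=int((x1-x0)*1000*ppm);W=int((y1-y0)*1000*ppm)
    r,c=np.mgrid[0:H,0:W];X=np.stack([x1-r/ppm/1000,y1-c/ppm/1000,np.full(r.shape,z)],-1)
    p=X@s["R"].T+s["t"];q=p@s["mtx"].T
    return cv2.remap(s["pixels"],(q[...,0]/q[...,2]).astype(np.float32),(q[...,1]/q[...,2]).astype(np.float32),cv2.INTER_CUBIC)
E
python3 - <<'E'
import numpy as np,cv2
from h import *
for n in("top","scene"):
    s=np.load(n+"0.npz");P,C,u,v=cloud(s)
    for nm,b in(("A",(0.45,0.8,-0.01,0.22)),("B",(0.45,0.8,-0.25,-0.04))):
        m=(P[:,0]>b[0])&(P[:,0]<b[1])&(P[:,1]>b[2])&(P[:,1]<b[3])&(P[:,2]>.085)&(P[:,2]<.113)
        Q=P[m];print(n,nm,len(Q),Q.min(0).round(3),Q.max(0).round(3),np.median(Q[:,2]).round(4))
        im=np.zeros((350,260),np.uint8)
        r=((b[1]-Q[:,0])*1000).astype(int);c=((b[3]-Q[:,1])*1000).astype(int);im[r.clip(0,349),c.clip(0,259)]=255
        cv2.imwrite(f"pics/m_{n}{nm}.png",im)
s=np.load("top0.npz")
o=ortho(s,.1,.45,.75,-.2,.2,2)
for i,x in enumerate(np.arange(.45,.75,.05)):cv2.line(o,(0,int((.75-x)*2000)),(6,int((.75-x)*2000)),(0,0,255),1)
for y in np.arange(-.2,.2,.05):cv2.line(o,(int((.2-y)*2000),0),(int((.2-y)*2000),6),(0,0,255),1)
cv2.imwrite("pics/ortho.png",o)
a=[cv2.imread(f"pics/m_{n}{k}.png") for n in("top","scene") for k in"AB"]
cv2.imwrite("pics/masks.png",cv2.resize(np.hstack(a),(800,270),interpolation=cv2.INTER_AREA))
E
```

```text
top A 2857 [ 0.465 -0.009  0.085] [0.791 0.22  0.113] 0.1046
top B 2749 [ 0.558 -0.231  0.085] [ 0.78  -0.072  0.113] 0.1046
scene A 3830 [0.463 0.027 0.085] [0.8   0.22  0.113] 0.1052
scene B 2655 [ 0.555 -0.229  0.085] [ 0.778 -0.068  0.113] 0.1048
```

View pics/ortho.png

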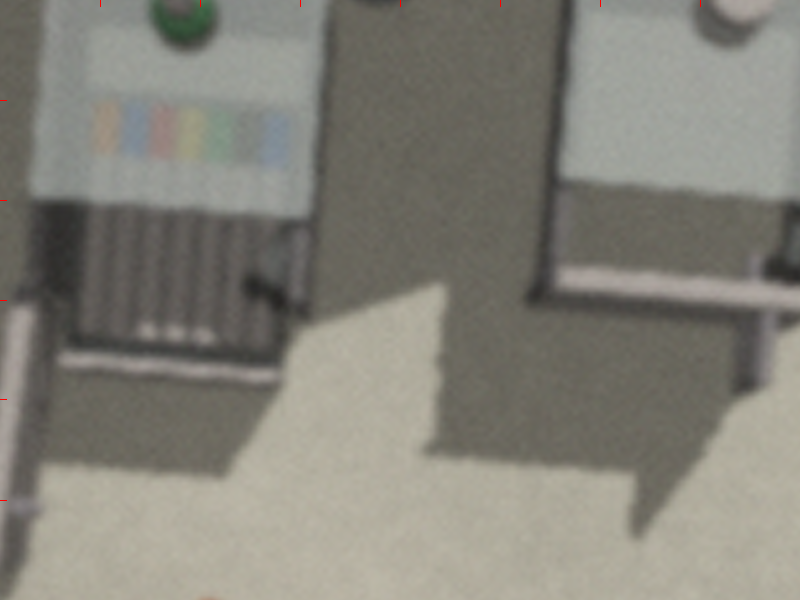

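The orthophoto at z=0.1 puts cab_a's roof front edge from (30,195) to (312,217) and the case plate at (170,365). cab_b's door top runs along row ~285 and its handle is at ~(755,330-385). Both cabinets are yawed about -4.5°. I'll fit this from the depth data.

```bash
cat >> h.py <<'E'
def edges(a,lo,hi,bw=.001):
    h,e=np.histogram(a,np.arange(lo,hi,bw));h=cv2.GaussianBlur(h.astype(np.float32).reshape(1,-1),(3,1),0)[0]
    t=np.percentile(h,80)/2;i=np.nonzero(h>t)[0];return e[i[0]],e[i[-1]+1]
E
python3 - <<'E'
import numpy as np
from h import *
from scipy.optimize import minimize
D={n:cloud(np.load(n+"0.npz")) for n in("top","scene")}
for n,(P,C,u,v) in D.items():
  for nm,g in(("A",(.687,.111)),("B",(.69,-.144))):
    m=(np.hypot(P[:,0]-g[0],P[:,1]-g[1])<.13)&(P[:,2]>.098)&(P[:,2]<.110);Q=P[m][:,:2]
    best=None
    # soft-rectangle fit: 120x140 roof (centre at cab x=+20)
    allm=(np.hypot(P[:,0]-g[0],P[:,1]-g[1])<.16)&(P[:,2]<.110);A=P[allm];lab=np.where(A[:,2]>.098,1.,-1.)
    # ground points seen beyond walls act as negatives
    def cost(p):
        d=A[:,:2]-p[:2];c,s=np.cos(p[2]),np.sin(p[2]);X=d[:,0]*c+d[:,1]*s;Y=-d[:,0]*s+d[:,1]*c
        f=lambda a:1/(1+np.exp(-np.clip(a/.0015,-50,50)))
        ins=f(X+.04)*f(.08-X)*f(Y+.07)*f(.07-Y)
        w=(X>-.06)
        return -(w*lab*ins).sum()/len(A)*10
    for th in(-.12,-.08,-.04,0):
        r=minimize(cost,[*g,th],method="Nelder-Mead",options=dict(xatol=1e-4,fatol=1e-5,initial_simplex=[[g[0],g[1],th],[g[0]+.01,g[1],th],[g[0],g[1]+.01,th],[g[0],g[1],th+.05]]))
        if best is None or r.fun<best.fun:best=r
    p=best.x;print(n,nm,p.round(4),round(best.fun,3))
    c,s=np.cos(p[2]),np.sin(p[2]);R=np.array([[c,-s],[s,c]])
    L=(P[:,:2]-p[:2])@R
    k=(abs(L[:,0])<.3)&(abs(L[:,1])<.2)
    roof=k&(P[:,2]>.1)&(P[:,2]<.11)&(L[:,0]>-.05)
    print("  roof pts edges x",edges(L[roof,0],-.06,.1),"y",edges(L[roof,1],-.09,.09))
    d=k&(P[:,2]>.09)&(P[:,2]<.107)&(L[:,0]<-.082)
    print("  door pts",d.sum(),L[d].min(0).round(3),L[d].max(0).round(3))
    if nm=="A":
        hx,hy=-.088,.07
        q=L[d]-[hx,hy];rr=np.hypot(*q.T);q=q[(rr>.02)&(rr<.15)]
        ang=np.arctan2(-q[:,0],-q[:,1]);print("  door angle pts median",np.median(ang).round(3),ang.min().round(3),ang.max().round(3),"rmax",np.hypot(*q.T).max().round(3))
        f=k&(L[:,0]<-.085)&(L[:,0]>-.16)&(abs(L[:,1])<.062)&(P[:,2]>.02)&(P[:,2]<.07)
        print("  case plate",f.sum(),np.percentile(L[f,0],[2,10,50,90]).round(4),np.percentile(L[f,1],[2,98]).round(3),np.percentile(P[f,2],[2,98]).round(3))
E
```

```text
top A [ 0.6884  0.1123 -0.0858] -2.145
  roof pts edges x (np.float64(-0.04299999999999998), np.float64(0.07700000000000012)) y (np.float64(-0.07199999999999998), np.float64(0.06800000000000014))
  door pts 347 [-0.231 -0.068] [-0.082  0.117]
  door angle pts median 1.603 -0.042 1.973 rmax 0.143
  case plate 467 [-0.1219 -0.1214 -0.1011 -0.0883] [-0.06   0.053] [0.028 0.062]
top B [ 0.6955 -0.156  -0.0871] -1.939
  roof pts edges x (np.float64(-0.04299999999999998), np.float64(0.07700000000000012)) y (np.float64(-0.06699999999999998), np.float64(0.07300000000000015))
  door pts 365 [-0.135 -0.067] [-0.082  0.2  ]
scene A [ 0.6773  0.1067 -0.0807] -1.718
  roof pts edges x (np.float64(-0.033999999999999975), np.float64(0.08700000000000013)) y (np.float64(-0.06499999999999997), np.float64(0.07600000000000015))
  door pts 370 [-0.222  0.071] [-0.082  0.129]
  door angle pts median 1.771 1.576 2.237 rmax 0.135
  case plate 507 [-0.1126 -0.1094 -0.1051 -0.0897] [-0.05   0.042] [0.032 0.062]
scene B [ 0.685  -0.1576 -0.0932] -1.831
  roof pts edges x (np.float64(-0.033999999999999975), np.float64(0.08700000000000013)) y (np.float64(-0.06299999999999997), np.float64(0.08000000000000015))
  door pts 125 [-0.127 -0.064] [-0.082  0.2  ]
```

```bash
cat >> h.py <<'E'
from scipy.spatial.transform import Rotation as Ro
A=np.array([.6847,.1112]);TA=-.083;B=np.array([.6926,-.151]);TB=-.088
def W(c,t,x,y):
    C,S=np.cos(t),np.sin(t);return c+np.array([C*x-S*y,S*x+C*y])
def door(c,t,th,along,off):  # point along panel from hinge, off = outward from mid-plane; yaw of tool y (along -panel)
    h=W(c,t,-.088,.07);a=t-th
    return h+np.array([[np.cos(a),-np.sin(a)],[np.sin(a),np.cos(a)]])@np.array([-off,-along]),a+np.pi/2
def rot(yaw):
    c,s=np.cos(yaw),np.sin(yaw);return np.array([[-s,c,0],[c,s,0],[0,0,-1.]])
def rel(o,p,yaw):
    R=o["tcp_rot"];T=Ro.from_matrix(R.T@rot(yaw)).as_rotvec();return T.round(4),(R.T@(np.array(p)-o["position"])*1000).round(1)
E
python3 - <<'E'
from plant import get_obs
from h import *
o=get_obs()
p=W(A,TA,-.165,0);print(p,rel(o,[*p,.2],TA+np.pi/2))
print("handles",door(A,TA,1.7,.112,.041),door(B,TB,0,.112,.041))
E
```

```text
[0.52026802 0.12487928] (array([ 0.    , -0.    , -0.3448]), array([-421.6, -370.6,   13.9]))
handles (array([0.50195373, 0.25192382]), -0.21220367320510336) (array([ 0.56040793, -0.18150013]), 1.4827963267948965)
```

arm_command --motion '[{"twist":[0,0,-0.345],"xyz":[-421,-370,14],"gripper":0},{"twist":[0,0,-0.345],"xyz":[-421,-370,14],"gripper":0},{"twist":[0,0,-0.345],"xyz":[-421,-370,14],"gripper":0},{"twist":[0,0,-0.345],"xyz":[-421,-370,14],"gripper":0},{"twist":[0,0,-0.345],"xyz":[-421,-370,14],"gripper":0},{"twist":[0,0,-0.345],"xyz":[-421,-370,14],"gripper":0},{"twist":[0,0,-0.345],"xyz":[-421,-370,14],"gripper":0},{"twist":[0,0,-0.345],"xyz":[-421,-370,14],"gripper":0},{"twist":[0,0,-0.345],"xyz":[-421,-370,14],"gripper":0},{"twist":[0,0,-0.345],"xyz":[-421,-370,14],"gripper":0},{"twist":[0,0,-0.345],"xyz":[-421,-370,14],"gripper":0},{"twist":[0,0,-0.345],"xyz":[-421,-370,14],"gripper":0},{"twist":[0,0,-0.345],"xyz":[-421,-370,14],"gripper":0},{"twist":[0,0,-0.345],"xyz":[-421,-370,14],"gripper":0},{"twist":[0,0,-0.345],"xyz":[-421,-370,14],"gripper":0},{"twist":[0,0,-0.345],"xyz":[-421,-370,14],"gripper":0},{"twist":[0,0,-0.345],"xyz":[-421,-370,14],"gripper":0}]'

```text
clock: 2.52
position: [0.5198, 0.126, 0.1999]
tcp_rot: [[-0.997, 0.083, -0.0], [0.083, 0.997, 0.0], [0.0, 0.0, -1.0]]
contact_force: [0.5, -0.4, -0.9]
finger_gap: 0.0005
```

arm_command --motion '[{"twist":[0,0,0],"xyz":[0,0,80],"gripper":0},{"twist":[0,0,0],"xyz":[0,0,158],"gripper":0},{"twist":[0,0,0],"xyz":[0,0,158],"gripper":0},{"twist":[0,0,0],"xyz":[0,0,158],"gripper":0},{"twist":[0,0,0],"xyz":[0,0,158],"gripper":0},{"twist":[0,0,0],"xyz":[0,0,158],"gripper":0},{"twist":[0,0,0],"xyz":[-8,0,158],"gripper":0},{"twist":[0,0,0],"xyz":[-14,0,158],"gripper":0},{"twist":[0,0,0],"xyz":[-20,0,158],"gripper":0},{"twist":[0,0,0],"xyz":[-20,0,158],"gripper":0}]'

```text
clock: 3.35
position: [0.5426, 0.1242, 0.0439]
tcp_rot: [[-0.997, 0.083, 0.004], [0.083, 0.997, 0.001], [-0.004, 0.001, -1.0]]
contact_force: [0.5, 0.7, 0.7]
finger_gap: 0.0001
```

Run:
```python
from plant import *
from h import *
o=get_obs();print(o['position'],o['contact_force'])
s=snapshot("top");K=s["mtx"]
im=ortho(s,.05,.48,.65,.02,.24,3)
cv2.imwrite("pics/o1.png",im)
b=s["pixels"][120:250,120:290];cv2.imwrite("pics/c1.png",cv2.resize(b,None,fx=4,fy=4,interpolation=cv2.INTER_CUBIC))
```

```text
[0.54261336 0.12420965 0.04388255] [0.54717247 0.67575697 0.655173  ]
```

View pics/c1.png

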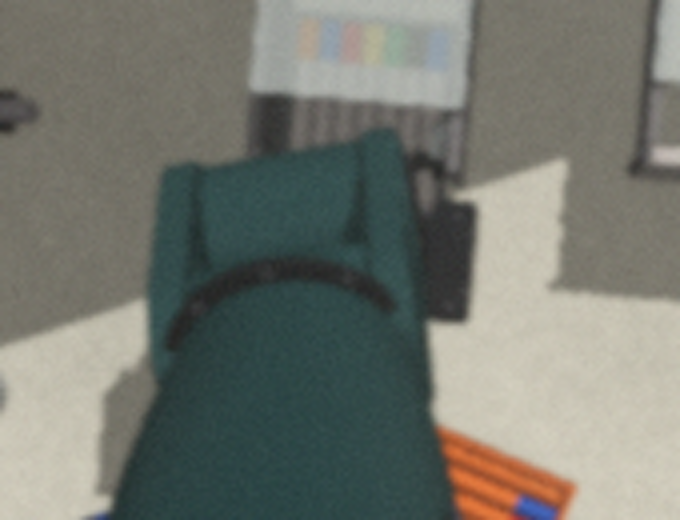

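The arm hides the contact, with its body at ~(290,250) in the crop and the door out of the way on the left. I'll push the case by force feel.

arm_command --motion '[{"twist":[0,0,0],"xyz":[-2,0,0],"gripper":0},{"twist":[0,0,0],"xyz":[-4,0,0],"gripper":0},{"twist":[0,0,0],"xyz":[-6,0,0],"gripper":0},{"twist":[0,0,0],"xyz":[-7,0,0],"gripper":0},{"twist":[0,0,0],"xyz":[-8,0,0],"gripper":0},{"twist":[0,0,0],"xyz":[-9,0,0],"gripper":0},{"twist":[0,0,0],"xyz":[-10,0,0],"gripper":0},{"twist":[0,0,0],"xyz":[-11,0,0],"gripper":0},{"twist":[0,0,0],"xyz":[-12,0,0],"gripper":0},{"twist":[0,0,0],"xyz":[-13,0,0],"gripper":0},{"twist":[0,0,0],"xyz":[-14,0,0],"gripper":0},{"twist":[0,0,0],"xyz":[-15,0,0],"gripper":0},{"twist":[0,0,0],"xyz":[-16,0,0],"gripper":0},{"twist":[0,0,0],"xyz":[-17,0,0],"gripper":0},{"twist":[0,0,0],"xyz":[-18,0,0],"gripper":0},{"twist":[0,0,0],"xyz":[-20,0,0],"gripper":0},{"twist":[0,0,0],"xyz":[-22,0,0],"gripper":0},{"twist":[0,0,0],"xyz":[-24,0,0],"gripper":0}]'

```text
clock: 4.9
position: [0.5641, 0.122, 0.042]
tcp_rot: [[-0.997, 0.083, 0.0], [0.083, 0.997, -0.0], [-0.0, -0.0, -1.0]]
contact_force: [-1.8, -0.4, -0.5]
finger_gap: 0.0006
```

arm_command --motion '[{"twist":[0,0,0],"xyz":[-1.5,0,0],"gripper":0},{"twist":[0,0,0],"xyz":[-3,0,0],"gripper":0},{"twist":[0,0,0],"xyz":[-4.5,0,0],"gripper":0},{"twist":[0,0,0],"xyz":[-6,0,0],"gripper":0},{"twist":[0,0,0],"xyz":[-7.5,0,0],"gripper":0},{"twist":[0,0,0],"xyz":[-9,0,0],"gripper":0},{"twist":[0,0,0],"xyz":[-10.5,0,0],"gripper":0},{"twist":[0,0,0],"xyz":[-12,0,0],"gripper":0},{"twist":[0,0,0],"xyz":[-13.5,0,0],"gripper":0},{"twist":[0,0,0],"xyz":[-15,0,0],"gripper":0},{"twist":[0,0,0],"xyz":[-16,0,0],"gripper":0},{"twist":[0,0,0],"xyz":[-17,0,0],"gripper":0}]'

```text
clock: 5.9
position: [0.5808, 0.1206, 0.0419]
tcp_rot: [[-0.997, 0.083, -0.0], [0.083, 0.997, -0.0], [0.0, -0.0, -1.0]]
contact_force: [-4.2, 0.4, 3.4]
finger_gap: 0.0006
```

```bash
cat >> h.py <<'E'
def plate(s):
    # case-front position in cab_a frame from the scene/top cloud
    P,C,u,v=cloud(s);C_,S_=np.cos(TA),np.sin(TA);L=(P[:,:2]-A)@np.array([[C_,-S_],[S_,C_]])
    for lo,hi in((-.06,-.03),(.03,.06)):
        f=(L[:,0]<-.06)&(L[:,0]>-.13)&(L[:,1]>lo)&(L[:,1]<hi)&(P[:,2]>.052)&(P[:,2]<.064)
        if f.sum()>3:print(f.sum(),np.percentile(L[f,0],[3,20,50,80,97]).round(4))
E
python3 - <<'E'
from plant import *
from h import *
o=get_obs();print(o['position'],o['contact_force'])
for n in("scene","top"):
    print(n,"before");plate(np.load(n+"0.npz"));s=snapshot(n);print("now");plate(s)
b=s["pixels"][120:220,160:290];cv2.imwrite("pics/c2t.png",b)
s=snapshot("scene");cv2.imwrite("pics/c2.png",cv2.resize(s["pixels"][190:290,190:360],None,fx=4,fy=4,interpolation=cv2.INTER_CUBIC))
E
```

```text
[0.58084266 0.12057256 0.04194317] [-4.23093893  0.38455562  3.42060667]
scene before
43 [-0.1203 -0.118  -0.1152 -0.1142 -0.1134]
23 [-0.12   -0.1188 -0.1155 -0.1143 -0.1134]
now
29 [-0.0867 -0.0852 -0.0827 -0.0815 -0.0807]
18 [-0.0869 -0.0847 -0.0831 -0.0817 -0.0812]
top before
27 [-0.1182 -0.1175 -0.1154 -0.1136 -0.1121]
20 [-0.1182 -0.1172 -0.1158 -0.1137 -0.1127]
now
```

View pics/c2.png

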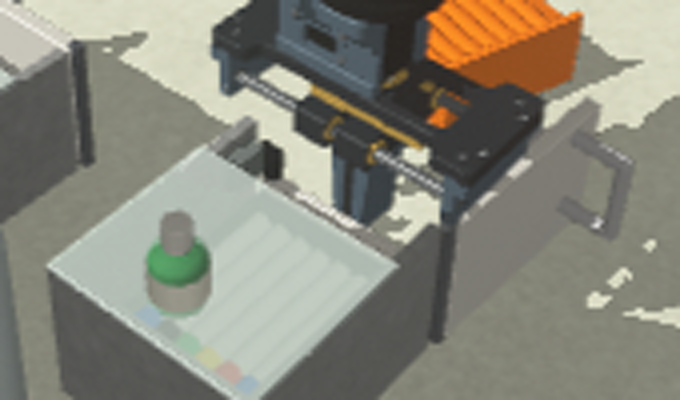

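The case front is now at about -0.087 in the cab frame (plate at ~(330,210) behind the finger). About 10 mm remains.

arm_command --motion '[{"twist":[0,0,0],"xyz":[-1,0,0],"gripper":0},{"twist":[0,0,0],"xyz":[-2,0,0],"gripper":0},{"twist":[0,0,0],"xyz":[-3,0,0],"gripper":0},{"twist":[0,0,0],"xyz":[-4,0,0],"gripper":0},{"twist":[0,0,0],"xyz":[-5,0,0],"gripper":0},{"twist":[0,0,0],"xyz":[-6,0,0],"gripper":0}]'

```text
clock: 6.55
position: [0.5868, 0.1201, 0.0419]
tcp_rot: [[-0.997, 0.083, -0.0], [0.083, 0.997, 0.0], [0.0, 0.0, -1.0]]
contact_force: [-3.0, 0.6, 1.8]
finger_gap: 0.0007
```

arm_command --motion '[{"twist":[0,0,0],"xyz":[-0.7,0,0],"gripper":0},{"twist":[0,0,0],"xyz":[-1.4,0,0],"gripper":0},{"twist":[0,0,0],"xyz":[-2,0,0],"gripper":0}]'

```text
clock: 6.8
position: [0.5888, 0.1199, 0.0419]
tcp_rot: [[-0.997, 0.083, -0.0], [0.083, 0.997, -0.0], [0.0, -0.0, -1.0]]
contact_force: [-2.9, -0.6, 1.8]
finger_gap: 0.0002
```

arm_command --motion '[{"twist":[0,0,0],"xyz":[-0.5,0,0],"gripper":0},{"twist":[0,0,0],"xyz":[-1,0,0],"gripper":0}]'

```text
clock: 6.97
position: [0.5898, 0.1198, 0.0419]
tcp_rot: [[-0.997, 0.083, 0.0], [0.083, 0.997, -0.0], [-0.0, -0.0, -1.0]]
contact_force: [-3.3, 0.2, 2.1]
finger_gap: 0.0008
```

arm_command --motion '[{"twist":[0,0,0],"xyz":[-0.3,0,0],"gripper":0},{"twist":[0,0,0],"xyz":[-0.5,0,0],"gripper":0}]'

```text
clock: 7.13
position: [0.5903, 0.1198, 0.0419]
tcp_rot: [[-0.997, 0.083, 0.0], [0.083, 0.997, -0.0], [-0.0, -0.0, -1.0]]
contact_force: [-3.5, 1.1, 2.8]
finger_gap: 0.0005
```

arm_command --motion '[{"twist":[0,0,0],"xyz":[-0.3,0,0],"gripper":0},{"twist":[0,0,0],"xyz":[-0.5,0,0],"gripper":0}]'

```text
clock: 7.3
position: [0.5908, 0.1197, 0.0419]
tcp_rot: [[-0.997, 0.083, 0.0], [0.083, 0.997, 0.0], [-0.0, 0.0, -1.0]]
contact_force: [-4.2, 0.1, 1.9]
finger_gap: 0.0007
```

arm_command --motion '[{"twist":[0,0,0],"xyz":[-0.2,0,0],"gripper":0},{"twist":[0,0,0],"xyz":[-0.4,0,0],"gripper":0}]'

```text
clock: 7.47
position: [0.5908, 0.1197, 0.0419]
tcp_rot: [[-0.997, 0.083, -0.001], [0.083, 0.997, -0.0], [0.001, -0.0, -1.0]]
contact_force: [-6.9, 0.2, 5.4]
finger_gap: 0.0007
```

arm_command --motion '[{"twist":[0,0,0],"xyz":[-0.2,0,0],"gripper":0},{"twist":[0,0,0],"xyz":[-0.4,0,0],"gripper":0}]'

```text
clock: 7.63
position: [0.5908, 0.1197, 0.0419]
tcp_rot: [[-0.997, 0.083, -0.002], [0.083, 0.997, -0.0], [0.002, -0.0, -1.0]]
contact_force: [-9.2, 1.1, 7.3]
finger_gap: 0.0003
```

Run:
```python
from plant import *
from h import *
o=get_obs();print(o['position'],o['contact_force'])
s=snapshot("scene");plate(s);cv2.imwrite("pics/c3.png",cv2.resize(s["pixels"][220:270,230:310],None,fx=8,fy=8,interpolation=cv2.INTER_CUBIC))
```

```text
[0.59084208 0.11970877 0.04190748] [-9.2225214   1.0808656   7.28530233]
4 [-0.0789 -0.0785 -0.0773 -0.0763 -0.0762]
```

The case is on the back wall: the position has stopped, the force is rising and vision puts the front at -0.077. I'll back off and measure the door line.

arm_command --motion '[{"twist":[0,0,0],"xyz":[5,0,0],"gripper":0},{"twist":[0,0,0],"xyz":[40,0,0],"gripper":0},{"twist":[0,0,0],"xyz":[55,0,-20],"gripper":0},{"twist":[0,0,0],"xyz":[55,0,-60],"gripper":0},{"twist":[0,0,0],"xyz":[55,0,-100],"gripper":0},{"twist":[0,0,0],"xyz":[55,0,-120],"gripper":0},{"twist":[0,0,0],"xyz":[55,0,-120],"gripper":0}]'

```text
clock: 8.27
position: [0.5396, 0.1248, 0.1671]
tcp_rot: [[-0.997, 0.083, 0.008], [0.083, 0.997, 0.001], [-0.008, 0.002, -1.0]]
contact_force: [1.4, 1.0, 0.5]
finger_gap: 0.0008
```

Run:
```python
from plant import *
from h import *
for n in("top","scene"):
    P,C,u,v=cloud(np.load(n+"0.npz"))
    k=(P[:,2]>.093)&(P[:,2]<.106)&(P[:,0]<.585)&(P[:,0]>.44)&(P[:,1]>.13)&(P[:,1]<.27);Q=P[k][:,:2].astype(np.float32)
    vx,vy,x0,y0=cv2.fitLine(Q,cv2.DIST_HUBER,0,.001,.001).ravel();d=(Q-[x0,y0])@[-vy,vx]
    g=abs(d)<.006
    vx,vy,x0,y0=cv2.fitLine(Q[g],cv2.DIST_HUBER,0,.001,.001).ravel()
    if vx>0:vx,vy=-vx,-vy
    th=TA-np.pi/2-np.arctan2(vy,vx);th=(th+np.pi)%(2*np.pi)-np.pi
    h=W(A,TA,-.088,.07);nd=(h-[x0,y0])@[-vy,vx]
    print(n,k.sum(),g.sum(),"angle",th,"hinge off line mm",nd*1e3,"hinge",h,"tip",Q[g][np.argmin(Q[g][:,0])], "pt",x0,y0,
      "handle pts",[ (P[m].mean(0).round(4),m.sum()) for m in [(P[:,2]>.07)&(P[:,2]<.1)&(P[:,0]<.56)&(P[:,0]>.44)&(((P[:,:2]-[x0,y0])@[-vy,vx])*-1>.025)&(((P[:,:2]-[x0,y0])@[-vy,vx])*-1<.05)]])
o=get_obs();print(o['position'],o['joint_positions'],o['contact_force'])
```

```text
top 283 200 angle 1.6651947 hinge off line mm -3.4185497375701472 hinge [0.60280627 0.18825464] tip [0.4671958  0.21105973] pt 0.5001794 0.20318083 handle pts [(array([0.4974, 0.2373, 0.096 ]), np.int64(27))]
scene 301 189 angle 1.6452191 hinge off line mm 3.339580466103883 hinge [0.60280627 0.18825464] tip [0.46334776 0.21347888] pt 0.5201659 0.204754 handle pts [(array([0.499 , 0.2437, 0.089 ]), np.int64(57))]
[0.53963172 0.12478575 0.16705403] [ 1.06127944e+01  1.21491314e+01  1.17964502e+02 -9.32967035e-03
  4.93973346e+01 -7.46456524e+01] [1.41773458 0.96551237 0.5051178 ]
```

Run:
```python
from plant import *
from h import *
o=get_obs()
p,y=door(A,TA,1.655,.112,.090);print(p,rel(o,[*p,.17],y))
```

```text
[0.50734654 0.29563918] (array([0.0085, 0.0045, 1.6553]), array([ 46.3, 167.6,  -3. ]))
```

arm_command --motion '[{"twist":[0,0,1.655],"xyz":[46,168,-3],"gripper":0},{"twist":[0,0,1.655],"xyz":[46,168,-3],"gripper":0},{"twist":[0,0,1.655],"xyz":[46,168,-3],"gripper":0},{"twist":[0,0,1.655],"xyz":[46,168,-3],"gripper":0},{"twist":[0,0,1.655],"xyz":[46,168,-3],"gripper":0},{"twist":[0,0,1.655],"xyz":[46,168,-3],"gripper":0},{"twist":[0,0,1.655],"xyz":[46,168,-3],"gripper":0},{"twist":[0,0,1.655],"xyz":[46,168,-3],"gripper":0},{"twist":[0,0,1.655],"xyz":[46,168,-3],"gripper":0},{"twist":[0,0,1.655],"xyz":[46,168,-3],"gripper":0},{"twist":[0,0,1.655],"xyz":[46,168,-3],"gripper":0},{"twist":[0,0,1.655],"xyz":[46,168,-3],"gripper":0},{"twist":[0,0,1.655],"xyz":[46,168,-3],"gripper":0},{"twist":[0,0,1.655],"xyz":[46,168,-3],"gripper":0},{"twist":[0,0,1.655],"xyz":[46,168,-3],"gripper":0},{"twist":[0,0,1.655],"xyz":[46,168,-3],"gripper":0},{"twist":[0,0,1.655],"xyz":[46,168,-3],"gripper":0}]'

```text
clock: 9.68
position: [0.5048, 0.2954, 0.1647]
tcp_rot: [[0.164, 0.987, 0.0], [0.987, -0.164, -0.0], [0.0, 0.0, -1.0]]
contact_force: [-0.6, 0.1, 0.5]
finger_gap: 0.0007
```

Run:
```python
from plant import *
from h import *
o=get_obs();print(o['position'],o['joint_positions'].round(1) if hasattr(o['joint_positions'],'round') else o['joint_positions'])
p,y=door(A,TA,1.655,.112,.090);print(p,rel(o,[*p,.045],y))
# handle bar positions over the sweep, relative to start pose after descent
o={"tcp_rot":rot(y),"position":np.array([*p,.045])}
for th in np.arange(1.655,.25,-.1):
    q,yy=door(A,TA,th,.112,.062);t,x=rel(o,[*q,.045],yy);print(round(th,3),t[2],x[:2])
s=snapshot("scene");cv2.imwrite("pics/c4.png",cv2.resize(s["pixels"][170:310,190:410],None,fx=3,fy=3,interpolation=cv2.INTER_CUBIC))
P=cloud(s);plate(s)
```

```text
[0.50476343 0.29544019 0.16465003] [ 28.1  15.2 114.3  -0.   50.5  37.5]
[0.50734654 0.29563918] (array([ 0.0001, -0.    ,  0.0029]), array([  0.6,   2.5, 119.7]))
1.655 0.0 [-28.   0.]
1.555 -0.1 [-39.5  -5.6]
1.455 -0.2 [-51.5 -10.1]
1.355 -0.3 [-63.9 -13.3]
1.255 -0.4 [-76.5 -15.3]
1.155 -0.5 [-89.3 -16. ]
1.055 -0.6 [-102.1  -15.4]
0.955 -0.7 [-114.7  -13.6]
0.855 -0.8 [-127.1  -10.5]
0.755 -0.9 [-139.2   -6.2]
0.655 -1.0 [-150.7   -0.7]
0.555 -1.1 [-161.7    5.9]
0.455 -1.2 [-171.9   13.6]
0.355 -1.3 [-181.3   22.3]
0.255 -1.4 [-189.8   31.9]
4 [-0.0783 -0.0781 -0.0778 -0.0771 -0.0765]
```

View pics/c4.png

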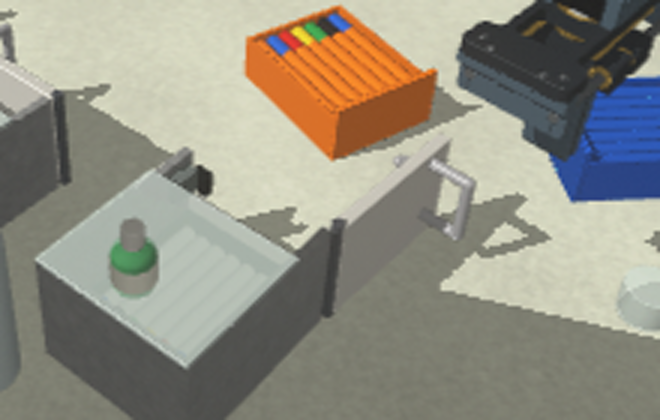

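The case stays home. Door A's handle upright is at ~(462,205), and the gripper is clear to its right. I'll descend and push.

arm_command --motion '[{"twist":[0,0,0],"xyz":[0,2.5,40],"gripper":0},{"twist":[0,0,0],"xyz":[0,2.5,80],"gripper":0},{"twist":[0,0,0],"xyz":[0,2.5,119],"gripper":0},{"twist":[0,0,0],"xyz":[0,2.5,119],"gripper":0},{"twist":[0,0,0],"xyz":[0,2.5,119],"gripper":0},{"twist":[0,0,0],"xyz":[0,2.5,119],"gripper":0}]'

```text
clock: 10.23
position: [0.5082, 0.2956, 0.0477]
tcp_rot: [[0.166, 0.986, 0.001], [0.986, -0.166, 0.001], [0.001, 0.001, -1.0]]
contact_force: [-0.2, 1.0, 1.6]
finger_gap: 0.0003
```

arm_command --motion '[{"twist":[0,0,0],"xyz":[-6,0,0],"gripper":0},{"twist":[0,0,0],"xyz":[-12,0,0],"gripper":0},{"twist":[0,0,0],"xyz":[-17,0,0],"gripper":0},{"twist":[0,0,0],"xyz":[-20,0,0],"gripper":0},{"twist":[0,0,0],"xyz":[-23,0,0],"gripper":0},{"twist":[0,0,0],"xyz":[-26,0,0],"gripper":0},{"twist":[0,0,0],"xyz":[-29,0,0],"gripper":0},{"twist":[0,0,0],"xyz":[-32,-2,0],"gripper":0},{"twist":[0,0,-0.05],"xyz":[-35,-3,0],"gripper":0},{"twist":[0,0,-0.1],"xyz":[-39,-5,0],"gripper":0}]'

```text
clock: 11.07
position: [0.4951, 0.2573, 0.0458]
tcp_rot: [[0.065, 0.998, -0.001], [0.998, -0.065, -0.0], [-0.0, -0.001, -1.0]]
contact_force: [-4.6, 3.0, 3.9]
finger_gap: 0.0005
```

```bash
cat >> h.py <<'E'
def dang(s,rng=(.02,.15),zr=(.09,.106)):
    P,C,u,v=cloud(s);h=W(A,TA,-.088,.07);C_,S_=np.cos(TA),np.sin(TA)
    L=(P[:,:2]-h)@np.array([[C_,-S_],[S_,C_]]);r=np.hypot(*L.T)
    k=(r>.06)&(r<.138)&(P[:,2]>zr[0])&(P[:,2]<zr[1])&(L[:,0]<.0)
    a=np.arctan2(-L[k,0],-L[k,1]);hh,e=np.histogram(a,np.arange(-.1,2.1,.05));i=hh.argmax()
    kk=abs(a-e[i]-.025)<.06;print("door_a",np.median(a[kk]).round(3),kk.sum(),k.sum())
E
python3 - <<'E'
from plant import *
from h import *
dang(np.load("scene0.npz"));dang(np.load("top0.npz"))
o=get_obs();print(o['position'],o['contact_force'],o['torque'])
s=snapshot("scene");dang(s);cv2.imwrite("pics/c5.png",cv2.resize(s["pixels"][170:310,190:410],None,fx=3,fy=3,interpolation=cv2.INTER_CUBIC))
E
```

```text
door_a 1.68 134 232
door_a 1.62 135 215
[0.49513385 0.25730811 0.04581052] [-4.62751728  3.04594756  3.86123039] [ 0.26981017  0.70412657 -0.12558697]
door_a 1.542 33 52
```

View pics/c5.png

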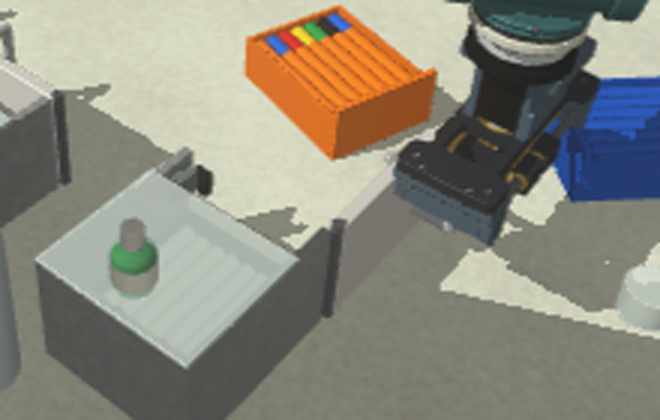

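The door is following, now at about 1.54 rad, with the gripper at ~(450,190) on the handle. I'll continue the arc.

Run:
```python
from plant import *
from h import *
o=get_obs();p,y=door(A,TA,1.555,.112,.062);print(p)
o={"tcp_rot":rot(y),"position":np.array([*p,.045])}
for th in np.linspace(1.555,.355,19)[1:]:
    q,yy=door(A,TA,th,.112,.062);t,x=rel(o,[*q,.045],yy);print(round(th,3),t[2].round(2),x[:2].round(0))
```

```text
[0.49522259 0.25763583]
1.488 -0.07 [-8. -4.]
1.422 -0.13 [-15.  -7.]
1.355 -0.2 [-24. -10.]
1.288 -0.27 [-32. -12.]
1.222 -0.33 [-40. -14.]
1.155 -0.4 [-48. -15.]
1.088 -0.47 [-57. -16.]
1.022 -0.53 [-66. -16.]
0.955 -0.6 [-74. -15.]
0.888 -0.67 [-82. -14.]
0.822 -0.73 [-91. -13.]
0.755 -0.8 [-99. -10.]
0.688 -0.87 [-107.   -8.]
0.622 -0.93 [-115.   -4.]
0.555 -1.0 [-123.   -1.]
0.488 -1.07 [-130.    4.]
0.422 -1.13 [-137.    8.]
0.355 -1.2 [-144.   14.]
```

arm_command --motion '[{"twist":[0,0,-0.07],"xyz":[-8,-4,0],"gripper":0},{"twist":[0,0,-0.13],"xyz":[-15,-7,0],"gripper":0},{"twist":[0,0,-0.2],"xyz":[-24,-10,0],"gripper":0},{"twist":[0,0,-0.27],"xyz":[-32,-12,0],"gripper":0},{"twist":[0,0,-0.33],"xyz":[-40,-14,0],"gripper":0},{"twist":[0,0,-0.4],"xyz":[-48,-15,0],"gripper":0},{"twist":[0,0,-0.47],"xyz":[-57,-16,0],"gripper":0},{"twist":[0,0,-0.53],"xyz":[-66,-16,0],"gripper":0},{"twist":[0,0,-0.6],"xyz":[-74,-15,0],"gripper":0}]'

```text
clock: 11.87
position: [0.4747, 0.1839, 0.0456]
tcp_rot: [[-0.51, 0.86, -0.002], [0.86, 0.51, -0.001], [0.001, -0.002, -1.0]]
contact_force: [-7.1, 0.5, 1.9]
finger_gap: 0.0005
```

arm_command --motion '[{"twist":[0,0,-0.07],"xyz":[-9,-4,0],"gripper":0},{"twist":[0,0,-0.13],"xyz":[-16,-7,0],"gripper":0},{"twist":[0,0,-0.2],"xyz":[-24,-10,0],"gripper":0},{"twist":[0,0,-0.27],"xyz":[-32,-12,0],"gripper":0},{"twist":[0,0,-0.33],"xyz":[-40,-14,0],"gripper":0},{"twist":[0,0,-0.4],"xyz":[-48,-15,0],"gripper":0},{"twist":[0,0,-0.47],"xyz":[-57,-16,0],"gripper":0},{"twist":[0,0,-0.53],"xyz":[-65,-16,0],"gripper":0},{"twist":[0,0,-0.6],"xyz":[-73,-15,0],"gripper":0},{"twist":[0,0,-0.6],"xyz":[-73,-15,0],"gripper":0}]'

```text
clock: 12.7
position: [0.4991, 0.1127, 0.0455]
tcp_rot: [[-0.907, 0.421, -0.003], [0.421, 0.907, -0.001], [0.002, -0.002, -1.0]]
contact_force: [-3.6, -3.7, -0.4]
finger_gap: 0.0006
```

Run:
```python
from plant import *
from h import *
o=get_obs();print(o['position'],o['contact_force'],o["joint_positions"])
for n in("scene","top"): s=snapshot(n);dang(s)
p,y=door(A,TA,.355,.112,.062);print(p,rel(o,[*p,.045],y))
```

```text
[0.49913708 0.11273653 0.04547215] [-3.55225217 -3.6718617  -0.42347463] [ 1.01326827e+01  2.11066348e+01  1.23762139e+02 -4.94827829e-02
  3.53053323e+01 -5.49147813e+01]
door_a 0.314 139 256
door_a 0.296 35 58
[0.49915651 0.11312325] (array([-0.0022, -0.0022,  0.0032]), array([0.1, 0.4, 0.5]))
```

Run:
```python
from h import *
p,y=door(A,TA,.355,.112,.062)
o={"tcp_rot":rot(y),"position":np.array([*p,.045])}
for th in np.arange(.335,-.06,-.02):
    q,yy=door(A,TA,th,.112,.062);t,x=rel(o,[*q,.045],yy);print(round(th,3),t[2].round(3),x[:2])
```

```text
0.335 -0.02 [-2.3 -1.2]
0.315 -0.04 [-4.5 -2.4]
0.295 -0.06 [-6.8 -3.5]
0.275 -0.08 [-9.1 -4.6]
0.255 -0.1 [-11.5  -5.6]
0.235 -0.12 [-13.9  -6.6]
0.215 -0.14 [-16.2  -7.6]
0.195 -0.16 [-18.6  -8.4]
0.175 -0.18 [-21.1  -9.3]
0.155 -0.2 [-23.5 -10.1]
0.135 -0.22 [-25.9 -10.8]
0.115 -0.24 [-28.4 -11.5]
0.095 -0.26 [-30.9 -12.2]
0.075 -0.28 [-33.4 -12.8]
0.055 -0.3 [-35.9 -13.3]
0.035 -0.32 [-38.4 -13.8]
0.015 -0.34 [-40.9 -14.3]
-0.005 -0.36 [-43.4 -14.7]
-0.025 -0.38 [-46. -15.]
-0.045 -0.4 [-48.5 -15.3]
```

arm_command --motion '[{"twist":[0,0,-0.02],"xyz":[-1.8,1.9,0],"gripper":0},{"twist":[0,0,-0.04],"xyz":[-3.6,3.7,0],"gripper":0},{"twist":[0,0,-0.06],"xyz":[-5.3,5.7,0],"gripper":0},{"twist":[0,0,-0.08],"xyz":[-7,7.6,0],"gripper":0},{"twist":[0,0,-0.1],"xyz":[-8.6,9.6,0],"gripper":0}]'

```text
clock: 13.22
position: [0.5125, 0.1194, 0.046]
tcp_rot: [[-0.944, 0.329, 0.001], [0.329, 0.944, 0.0], [-0.0, 0.0, -1.0]]
contact_force: [0.7, -0.2, 0.3]
finger_gap: 0.0005
```

That guessed move went sideways: I sent it before the script's numbers were in. I'll check where the finger is relative to the bar.

Run:
```python
from plant import *
from h import *
o=get_obs();print(o['position'],o['contact_force'])
for n in("scene","top"): s=snapshot(n);dang(s)
for th in(.355,.33,.305,.28,.255):
    b,_=door(A,TA,th,.112,.041);d=(o["tcp_rot"].T@np.array([*(b-o["position"][:2]),0]))*1000;print(th,"bar centre in tool frame mm",d[:2].round(1))
y=np.arctan2(o["tcp_rot"][1][1],o["tcp_rot"][0][1]);print("yaw",y,"th equiv",TA+np.pi/2-y)
q,yy=door(A,TA,.355,.112,.085);print("back-off to",rel(o,[*q,.045],yy))
```

```text
[0.5124884  0.11944528 0.04602943] [ 0.65719145 -0.15666401  0.34338171]
door_a 0.232 127 284
door_a 0.24 26 32
0.355 bar centre in tool frame mm [-10.4 -12.5]
0.33 bar centre in tool frame mm [-13.1 -13.8]
0.305 bar centre in tool frame mm [-15.8 -15. ]
0.28 bar centre in tool frame mm [-18.6 -16.1]
0.255 bar centre in tool frame mm [-21.3 -17.2]
yaw 1.2352800837655349 th equiv 0.2525162430293617
back-off to (array([0.0003, 0.0004, 0.1025]), array([33.4, -8. ,  1. ]))
```

Run:
```python
from plant import *
from h import *
o=get_obs()
q,yy=door(A,TA,.285,.112,.075);print(rel(o,[*q,.045],yy))
p=q;o={"tcp_rot":rot(yy),"position":np.array([*p,.045])}
for th in np.arange(.285,.10,-.02):
    q,yy=door(A,TA,th,.112,.062);t,x=rel(o,[*q,.045],yy);print(round(th,3),t[2].round(3),x[:2])
```

```text
(array([0.0004, 0.0006, 0.0316]), array([ 16.1, -14.8,   1.1]))
0.285 0.0 [-13.  -0.]
0.265 -0.02 [-15.3  -1.2]
0.245 -0.04 [-17.5  -2.4]
0.225 -0.06 [-19.8  -3.5]
0.205 -0.08 [-22.1  -4.6]
0.185 -0.1 [-24.5  -5.6]
0.165 -0.12 [-26.9  -6.6]
0.145 -0.14 [-29.2  -7.6]
0.125 -0.16 [-31.6  -8.4]
0.105 -0.18 [-34.1  -9.3]
```

arm_command --motion '[{"twist":[0,0,0],"xyz":[8,2,0],"gripper":0},{"twist":[0,0,0.03],"xyz":[16,2,0],"gripper":0},{"twist":[0,0,0.03],"xyz":[16,-6,0],"gripper":0},{"twist":[0,0,0.03],"xyz":[16,-15,0],"gripper":0},{"twist":[0,0,0.03],"xyz":[16,-15,0],"gripper":0},{"twist":[0,0,0.03],"xyz":[16,-15,0],"gripper":0}]'

```text
clock: 13.82
position: [0.4919, 0.1097, 0.046]
tcp_rot: [[-0.933, 0.36, 0.0], [0.36, 0.933, -0.0], [-0.0, 0.0, -1.0]]
contact_force: [-1.2, -0.0, -0.1]
finger_gap: 0.0002
```

arm_command --motion '[{"twist":[0,0,0],"xyz":[-5,0,0],"gripper":0},{"twist":[0,0,0],"xyz":[-9,0,0],"gripper":0},{"twist":[0,0,0],"xyz":[-11,0,0],"gripper":0},{"twist":[0,0,0],"xyz":[-13,0,0],"gripper":0},{"twist":[0,0,-0.02],"xyz":[-15.3,-1.2,0],"gripper":0},{"twist":[0,0,-0.04],"xyz":[-17.5,-2.4,0],"gripper":0},{"twist":[0,0,-0.06],"xyz":[-19.8,-3.5,0],"gripper":0}]'

```text
clock: 14.4
position: [0.5091, 0.0997, 0.0458]
tcp_rot: [[-0.954, 0.301, -0.0], [0.301, 0.954, -0.0], [0.0, -0.0, -1.0]]
contact_force: [0.4, -0.4, 0.2]
finger_gap: 0.0003
```

Run:
```python
from plant import *
from h import *
o=get_obs();print(o['position'],o['contact_force'])
for n in("scene","top"): s=snapshot(n);dang(s)
q,yy=door(A,TA,.225,.112,.062);print(rel(o,[*q,.045],yy))
```

```text
[0.50907925 0.09969447 0.04583823] [ 0.39475143 -0.40121389  0.20773122]
door_a 0.188 130 288
door_a 0.176 43 58
(array([-0.0002, -0.0003,  0.0026]), array([-0.5,  0.8,  0.8]))
```

arm_command --motion '[{"twist":[0,0,-0.01],"xyz":[-1.2,-0.5,0],"gripper":0},{"twist":[0,0,-0.02],"xyz":[-2.4,-1,0],"gripper":0},{"twist":[0,0,-0.03],"xyz":[-3.5,-1.5,0],"gripper":0},{"twist":[0,0,-0.04],"xyz":[-4.7,-2,0],"gripper":0}]'

```text
clock: 14.83
position: [0.5127, 0.0964, 0.0459]
tcp_rot: [[-0.965, 0.264, -0.001], [0.264, 0.965, -0.0], [0.001, -0.0, -1.0]]
contact_force: [-2.4, -3.0, 1.0]
finger_gap: 0.0002
```

arm_command --motion '[{"twist":[0,0,-0.01],"xyz":[-1.2,-0.5,0],"gripper":0},{"twist":[0,0,-0.02],"xyz":[-2.4,-1,0],"gripper":0}]'

```text
clock: 15.0
position: [0.5147, 0.0947, 0.0458]
tcp_rot: [[-0.97, 0.244, -0.001], [0.244, 0.97, -0.0], [0.001, -0.0, -1.0]]
contact_force: [-3.6, -4.6, 1.5]
finger_gap: 0.0005
```

arm_command --motion '[{"twist":[0,0,-0.01],"xyz":[-1.2,-0.4,0],"gripper":0},{"twist":[0,0,-0.02],"xyz":[-2.4,-0.8,0],"gripper":0}]'

```text
clock: 15.17
position: [0.5165, 0.0931, 0.0458]
tcp_rot: [[-0.974, 0.225, -0.002], [0.225, 0.974, -0.001], [0.001, -0.001, -1.0]]
contact_force: [-6.0, -8.6, 4.8]
finger_gap: 0.0006
```

Run:
```python
from plant import *
from h import *
o=get_obs();print(o['position'],o['contact_force'],o['torque'])
s=snapshot("scene");dang(s);a=cv2.resize(s["pixels"][180:260,240:330],None,fx=7,fy=7,interpolation=cv2.INTER_CUBIC)
def pr(X):
    q=s["mtx"]@(s["R"]@np.array(X)+s["t"]);return (int((q[0]/q[2]-240)*7),int((q[1]/q[2]-180)*7))
cv2.circle(a,pr(o["position"]),4,(0,0,255),-1)
for th,c in((.145,(0,255,0)),(.11,(255,255,0))):
    b,_=door(A,TA,th,.112,.041);cv2.line(a,pr([*b,.036]),pr([*b,.092]),c,1)
cv2.imwrite("pics/c6.png",a)
```

```text
[0.51651368 0.09313833 0.04575146] [-6.04176265 -8.60245961  4.83736219] [-1.34543332  0.90266774 -0.18345449]
door_a 0.113 160 298
```

View pics/c6.png

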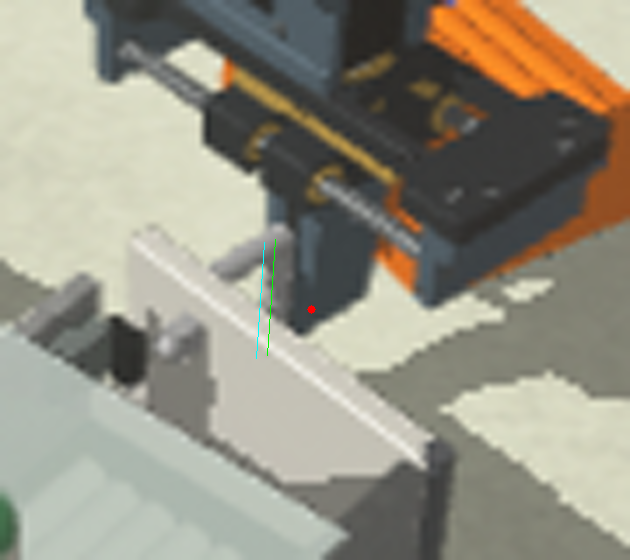

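Run:
```python
from plant import *
from h import *
o=get_obs();s=snapshot("scene");P,C,u,v=cloud(s);T=(P-o["position"])@o["tcp_rot"]*1000
for (c0,c1) in((276,278),(278,280),(280,282),(282,284),(284,287),(287,292)):
    k=(u>=c0)&(u<c1)&(v>=214)&(v<224)&(P[:,2]>.04)&(P[:,2]<.1)
    if k.sum():print(c0,k.sum(),"tool x",np.percentile(T[k,0],[10,50,90]).round(1),"tool y",np.percentile(T[k,1],[10,50,90]).round(1))
```

```text
276 9 tool x [-37.1 -32.9 -31. ] tool y [-0.4  3.6  4.3]
278 20 tool x [-28.1 -24.3 -23.3] tool y [-1.   2.5  4.6]
280 20 tool x [-23.1 -21.2 -18.1] tool y [2.8 4.7 5.9]
282 20 tool x [-16.7 -15.9 -14.8] tool y [3.9 6.2 9.6]
284 30 tool x [-16.8 -13.4  -7.9] tool y [10.5 12.1 13.3]
287 49 tool x [-5.4  2.6 10.5] tool y [10.  11.7 12.7]
```

Contact is centred on the bar. The sideways force looks like friction wind-up, so I'll release, re-zero and press straight along the normal.

arm_command --motion '[{"twist":[0,0,0],"xyz":[2,0,0],"gripper":0},{"twist":[0,0,0],"xyz":[5,0,0],"gripper":0},{"twist":[0,0,0],"xyz":[5,0,0],"gripper":0}]'

```text
clock: 15.52
position: [0.5121, 0.0949, 0.046]
tcp_rot: [[-0.974, 0.226, 0.0], [0.226, 0.974, 0.0], [-0.0, 0.0, -1.0]]
contact_force: [0.3, -0.8, 0.6]
finger_gap: 0.0004
```

arm_command --motion '[{"twist":[0,0,0],"xyz":[-1.5,0,0],"gripper":0},{"twist":[0,0,0],"xyz":[-3,0,0],"gripper":0},{"twist":[0,0,0],"xyz":[-4,0,0],"gripper":0},{"twist":[0,0,0],"xyz":[-4,0,0],"gripper":0}]'

```text
clock: 15.85
position: [0.5165, 0.0938, 0.046]
tcp_rot: [[-0.974, 0.226, 0.0], [0.226, 0.974, 0.0], [-0.0, 0.0, -1.0]]
contact_force: [-0.0, -0.5, -0.2]
finger_gap: 0.0007
```

Run:
```python
from plant import *
from h import *
o=get_obs();print(o['position'],o['contact_force'],o["tcp_rot"].T@o['contact_force']);dang(snapshot("scene"))
```

```text
[0.51649936 0.09378317 0.04596298] [-0.01236463 -0.52969752 -0.15609311] [-0.10757913 -0.51880725  0.15608708]
door_a 0.097 125 304
```

arm_command --motion '[{"twist":[0,0,-0.01],"xyz":[-1.2,-0.5,0],"gripper":0},{"twist":[0,0,-0.02],"xyz":[-2.3,-1,0],"gripper":0}]'

```text
clock: 16.07
position: [0.5182, 0.0923, 0.0459]
tcp_rot: [[-0.979, 0.205, -0.0], [0.205, 0.979, -0.0], [0.0, -0.0, -1.0]]
contact_force: [-0.7, -0.8, 1.0]
finger_gap: 0.0002
```

```bash
cat > f.py <<'E'
from plant import *
from h import *
o=get_obs();print(o['position'].round(4) if hasattr(o['position'],'round') else o['position'],"tool force",(o["tcp_rot"].T@o['contact_force']).round(1));dang(snapshot("scene"))
E
python3 f.py
```

```text
[0.5182 0.0923 0.0459] tool force [ 0.5 -0.9 -1. ]
door_a 0.084 136 298
```

arm_command --motion '[{"twist":[0,0,-0.01],"xyz":[-1.2,-0.5,0],"gripper":0},{"twist":[0,0,-0.02],"xyz":[-2.4,-1,0],"gripper":0}]'

```text
clock: 16.28
position: [0.5201, 0.0907, 0.0459]
tcp_rot: [[-0.983, 0.186, -0.001], [0.186, 0.983, -0.0], [0.001, -0.0, -1.0]]
contact_force: [-4.2, -0.1, 1.3]
finger_gap: 0.0001
```

```bash
python3 f.py
```

```text
[0.5201 0.0907 0.0459] tool force [ 4.1 -0.9 -1.3]
door_a 0.069 159 300
```

arm_command --motion '[{"twist":[0,0,-0.01],"xyz":[-1.2,-0.5,0],"gripper":0},{"twist":[0,0,-0.015],"xyz":[-1.8,-0.7,0],"gripper":0}]'

```text
clock: 16.5
position: [0.521, 0.0898, 0.0457]
tcp_rot: [[-0.985, 0.171, -0.002], [0.171, 0.985, -0.0], [0.002, -0.0, -1.0]]
contact_force: [-9.3, 1.4, 4.0]
finger_gap: 0.0004
```

```bash
python3 f.py
```

```text
[0.521  0.0898 0.0457] tool force [ 9.4 -0.2 -4. ]
door_a 0.064 159 305
```

arm_command --motion '[{"twist":[0,0,-0.005],"xyz":[-0.6,-0.3,0],"gripper":0},{"twist":[0,0,-0.008],"xyz":[-1,-0.4,0],"gripper":0}]'

```text
clock: 16.72
position: [0.5215, 0.0893, 0.0456]
tcp_rot: [[-0.987, 0.164, -0.003], [0.164, 0.987, -0.0], [0.003, -0.001, -1.0]]
contact_force: [-10.2, 2.3, 6.1]
finger_gap: 0.0003
```

```bash
python3 f.py
```

```text
[0.5215 0.0893 0.0456] tool force [10.5  0.6 -6. ]
door_a 0.06 165 300
```

arm_command --motion '[{"twist":[0,0,-0.005],"xyz":[-0.6,-0.3,0],"gripper":0},{"twist":[0,0,-0.008],"xyz":[-1,-0.4,0],"gripper":0}]'

```text
clock: 16.93
position: [0.5221, 0.0887, 0.0455]
tcp_rot: [[-0.988, 0.156, -0.004], [0.156, 0.988, -0.0], [0.003, -0.001, -1.0]]
contact_force: [-10.6, 0.4, 6.8]
finger_gap: 0.0002
```

arm_command --motion '[{"twist":[0,0,-0.004],"xyz":[-0.4,-0.2,0],"gripper":0},{"twist":[0,0,-0.006],"xyz":[-0.7,-0.3,0],"gripper":0}]'

```text
clock: 17.1
position: [0.5228, 0.0882, 0.0455]
tcp_rot: [[-0.989, 0.15, -0.003], [0.15, 0.989, -0.0], [0.003, -0.001, -1.0]]
contact_force: [-9.4, -0.8, 5.5]
finger_gap: 0.0006
```

```bash
python3 f.py
```

```text
[0.5228 0.0882 0.0455] tool force [ 9.2 -2.2 -5.4]
door_a 0.039 129 294
```

arm_command --motion '[{"twist":[0,0,-0.003],"xyz":[-0.3,-0.2,0],"gripper":0},{"twist":[0,0,-0.004],"xyz":[-0.4,-0.2,0],"gripper":0}]'

```text
clock: 17.32
position: [0.5233, 0.0878, 0.0455]
tcp_rot: [[-0.989, 0.146, -0.003], [0.146, 0.989, -0.0], [0.003, -0.001, -1.0]]
contact_force: [-10.2, -1.8, 4.6]
finger_gap: 0.0003
```

arm_command --motion '[{"twist":[0,0,-0.003],"xyz":[-0.3,-0.2,0],"gripper":0},{"twist":[0,0,-0.004],"xyz":[-0.4,-0.2,0],"gripper":0}]'

```text
clock: 17.48
position: [0.5238, 0.0875, 0.0455]
tcp_rot: [[-0.99, 0.142, -0.003], [0.142, 0.99, -0.0], [0.003, -0.001, -1.0]]
contact_force: [-8.4, -2.6, 4.2]
finger_gap: 0.0005
```

arm_command --motion '[{"twist":[0,0,-0.003],"xyz":[-0.3,-0.2,0],"gripper":0},{"twist":[0,0,-0.005],"xyz":[-0.6,-0.2,0],"gripper":0}]'

```text
clock: 17.65
position: [0.5243, 0.0871, 0.0455]
tcp_rot: [[-0.991, 0.137, -0.003], [0.137, 0.991, -0.001], [0.003, -0.001, -1.0]]
contact_force: [-8.5, -5.6, 4.6]
finger_gap: 0.0006
```

arm_command --motion '[{"twist":[0,0,-0.003],"xyz":[-0.3,-0.2,0],"gripper":0},{"twist":[0,0,-0.005],"xyz":[-0.6,-0.2,0],"gripper":0}]'

```text
clock: 17.82
position: [0.5249, 0.0867, 0.0455]
tcp_rot: [[-0.991, 0.132, -0.003], [0.132, 0.991, -0.001], [0.003, -0.001, -1.0]]
contact_force: [-7.8, -7.5, 4.7]
finger_gap: 0.0006
```

```bash
python3 f.py
```

```text
[0.5249 0.0867 0.0455] tool force [ 6.7 -8.5 -4.7]
door_a 0.019 135 285
```

arm_command --motion '[{"twist":[0,0,0],"xyz":[0.2,-0.7,0],"gripper":0},{"twist":[0,0,0],"xyz":[0.2,-1.3,0],"gripper":0}]'

```text
clock: 18.03
position: [0.5255, 0.0859, 0.0457]
tcp_rot: [[-0.991, 0.132, -0.001], [0.132, 0.991, -0.0], [0.001, -0.0, -1.0]]
contact_force: [-2.8, 0.9, -0.5]
finger_gap: 0.0007
```

```bash
python3 f.py
```

```text
[0.5255 0.0859 0.0457] tool force [2.9 0.6 0.5]
door_a 0.022 129 268
```

arm_command --motion '[{"twist":[0,0,-0.003],"xyz":[-0.3,-0.2,0],"gripper":0},{"twist":[0,0,-0.004],"xyz":[-0.5,-0.3,0],"gripper":0}]'

```text
clock: 18.25
position: [0.5263, 0.0855, 0.0458]
tcp_rot: [[-0.992, 0.128, -0.0], [0.128, 0.992, -0.0], [0.0, -0.0, -1.0]]
contact_force: [-3.7, -1.6, -2.0]
finger_gap: 0.0005
```

arm_command --motion '[{"twist":[0,0,-0.003],"xyz":[-0.3,-0.2,0],"gripper":0},{"twist":[0,0,-0.003],"xyz":[-0.4,-0.3,0],"gripper":0}]'

```text
clock: 18.42
position: [0.5271, 0.0852, 0.046]
tcp_rot: [[-0.992, 0.125, 0.001], [0.125, 0.992, 0.0], [-0.001, 0.0, -1.0]]
contact_force: [-0.4, 0.4, 0.5]
finger_gap: 0.0006
```

```bash
python3 f.py
```

```text
[0.5271 0.0852 0.046 ] tool force [ 0.4  0.4 -0.5]
door_a 0.042 81 204
```

The push has gone to zero, which suggests a snap. I'll back off and check.

arm_command --motion '[{"twist":[0,0,0],"xyz":[3,0,0],"gripper":0},{"twist":[0,0,0],"xyz":[20,0,0],"gripper":0},{"twist":[0,0,0],"xyz":[50,0,0],"gripper":0},{"twist":[0,0,0],"xyz":[50,0,-40],"gripper":0},{"twist":[0,0,0],"xyz":[50,0,-80],"gripper":0},{"twist":[0,0,0],"xyz":[50,0,-120],"gripper":0},{"twist":[0,0,0],"xyz":[50,0,-120],"gripper":0}]'

```text
clock: 19.05
position: [0.4809, 0.0923, 0.1731]
tcp_rot: [[-0.992, 0.125, 0.01], [0.125, 0.992, 0.002], [-0.01, 0.003, -1.0]]
contact_force: [2.1, 0.0, 1.3]
finger_gap: 0.0008
```

```bash
cat > g.py <<'E'
from plant import *
from h import *
o=get_obs();print(o['position'],o['contact_force'])
for n in("scene","top"):
    s=snapshot(n);P,C,u,v=cloud(s)
    for nm,c,t in(("A",A,TA),("B",B,TB)):
        h=W(c,t,-.088,.07);C_,S_=np.cos(t),np.sin(t);L=(P[:,:2]-h)@np.array([[C_,-S_],[S_,C_]])
        k=(abs(L[:,0])<.03)&(L[:,1]<-.015)&(L[:,1]>-.135)&(P[:,2]>.094)&(P[:,2]<.103)
        if k.sum()<10: continue
        f=cv2.fitLine(L[k].astype(np.float32),cv2.DIST_HUBER,0,.001,.001).ravel();d=(L[k]-f[2:])@[-f[1],f[0]];g=abs(d)<.006
        f=cv2.fitLine(L[k][g].astype(np.float32),cv2.DIST_HUBER,0,.001,.001).ravel()
        print(n,nm,g.sum(),"slope rad",round(float(np.arctan(f[0]/f[1])),3),"x at -.1:",round(float((f[2]+(-.1-f[3])*f[0]/f[1])*1000),1),"x at 0",round(float((f[2]-f[3]*f[0]/f[1])*1000),1))
    cv2.imwrite(f"pics/g_{n}.png",cv2.resize(s["pixels"][100:250,150:370] if n=="top" else s["pixels"][180:310,180:360],None,fx=3.5,fy=3.5,interpolation=cv2.INTER_CUBIC))
E
python3 g.py
```

```text
[0.48092085 0.09227675 0.17309655] [2.05951672 0.00540502 1.26819834]
scene A 229 slope rad 0.001 x at -.1: 1.3 x at 0 1.4
scene B 150 slope rad -0.002 x at -.1: 2.5 x at 0 2.2
top A 181 slope rad 0.011 x at -.1: -1.5 x at 0 -0.4
top B 183 slope rad 0.013 x at -.1: -0.4 x at 0 0.9
```

View pics/g_scene.png

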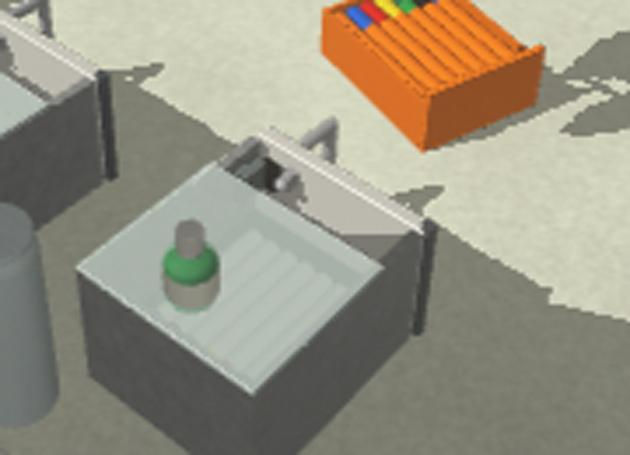

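Door A is shut: its slope and offset match door B's, and the striker peg sits in the catch at (285,180). Next is door B's handle.

Run:
```python
from plant import *
from h import *
for n in("top","scene"):
    s=snapshot(n);P,C,u,v=cloud(s)
    for nm,c,t in(("A",A,TA),("B",B,TB)):
        h=W(c,t,-.088,.07);C_,S_=np.cos(t),np.sin(t);L=(P[:,:2]-h)@np.array([[C_,-S_],[S_,C_]])
        k=(L[:,0]<-.022)&(L[:,0]>-.06)&(L[:,1]<-.09)&(L[:,1]>-.135)&(P[:,2]>.07)&(P[:,2]<.105)
        print(n,nm,k.sum(),np.median(L[k],0).round(4),np.percentile(L[k,0],[3,97]).round(4),np.median(P[k,2]).round(3),np.percentile(L[k,1],[10,90]).round(4))
o=get_obs();p,y=door(B,TB,0,.112,.041);print(p,rel(o,[*p,.173],y))
```

```text
top A 31 [-0.0323 -0.112 ] [-0.0451 -0.024 ] 0.096 [-0.1161 -0.1086]
top B 39 [-0.0356 -0.1122] [-0.0439 -0.0224] 0.095 [-0.1166 -0.109 ]
scene A 57 [-0.0395 -0.1085] [-0.0464 -0.0227] 0.094 [-0.1131 -0.1068]
scene B 49 [-0.0382 -0.1092] [-0.0459 -0.0228] 0.092 [-0.112  -0.1076]
[ 0.56040793 -0.18150013] (array([-0.0001, -0.0005, -0.0378]), array([-117.3, -260.4,   -7.7]))
```

arm_command --motion '[{"twist":[0,0,-0.038],"xyz":[-117,-260,-8],"gripper":40},{"twist":[0,0,-0.038],"xyz":[-117,-260,-8],"gripper":40},{"twist":[0,0,-0.038],"xyz":[-117,-260,-8],"gripper":40},{"twist":[0,0,-0.038],"xyz":[-117,-260,-8],"gripper":40},{"twist":[0,0,-0.038],"xyz":[-117,-260,-8],"gripper":40},{"twist":[0,0,-0.038],"xyz":[-117,-260,-8],"gripper":40},{"twist":[0,0,-0.038],"xyz":[-117,-260,-8],"gripper":40},{"twist":[0,0,-0.038],"xyz":[-117,-260,-8],"gripper":40},{"twist":[0,0,-0.038],"xyz":[-117,-260,-8],"gripper":40},{"twist":[0,0,-0.038],"xyz":[-117,-260,-8],"gripper":40},{"twist":[0,0,-0.038],"xyz":[-117,-260,-8],"gripper":40},{"twist":[0,0,-0.038],"xyz":[-117,-260,-8],"gripper":40},{"twist":[0,0,-0.038],"xyz":[-117,-260,-8],"gripper":40}]'

```text
clock: 20.33
position: [0.5604, -0.1801, 0.1738]
tcp_rot: [[-0.996, 0.087, -0.0], [0.087, 0.996, 0.0], [0.0, 0.0, -1.0]]
contact_force: [-0.3, -0.5, 0.3]
finger_gap: 0.0401
```

Run:
```python
from plant import *
from h import *
o=get_obs();p,y=door(B,TB,0,.112,.041);print(o['position'],o["finger_gap"],rel(o,[*p,.045],y))
o={"tcp_rot":rot(y),"position":np.array([*p,.045])}
for th in [.03,.06,.1,.15]+list(np.arange(.22,1.35,.07)):
    q,yy=door(B,TB,th,.112,.041);t,x=rel(o,[*q,.045],yy);print(round(th,3),t[2].round(3),x[:2])
```

```text
[ 0.56041519 -0.18011552  0.17376753] 0.040118377008274954 (array([ 0.0001, -0.0003,  0.0014]), array([ -0.2,  -1.4, 128.8]))
0.03 0.03 [3.3 1.3]
0.06 0.06 [6.6 2.7]
0.1 0.1 [11.   4.7]
0.15 0.15 [16.3  7.4]
0.22 0.22 [23.5 11.6]
0.29 0.29 [30.3 16.4]
0.36 0.36 [36.8 21.6]
0.43 0.43 [43.  27.3]
0.5 0.5 [48.7 33.4]
0.57 0.57 [54.  39.8]
0.64 0.64 [58.8 46.7]
0.71 0.71 [63.1 53.8]
0.78 0.78 [66.9 61.2]
0.85 0.85 [70.2 68.9]
0.92 0.92 [72.9 76.8]
0.99 0.99 [75.1 84.8]
1.06 1.06 [76.7 93. ]
1.13 1.13 [ 77.8 101.3]
1.2 1.2 [ 78.2 109.6]
1.27 1.27 [ 78.1 118. ]
1.34 1.34 [ 77.4 126.3]
```

arm_command --motion '[{"twist":[0,0,0],"xyz":[0,-1.4,40],"gripper":40},{"twist":[0,0,0],"xyz":[0,-1.4,80],"gripper":40},{"twist":[0,0,0],"xyz":[0,-1.4,110],"gripper":40},{"twist":[0,0,0],"xyz":[0,-1.4,128],"gripper":40},{"twist":[0,0,0],"xyz":[0,-1.4,128],"gripper":40},{"twist":[0,0,0],"xyz":[0,-1.4,128],"gripper":40}]'

```text
clock: 20.83
position: [0.5602, -0.1819, 0.0457]
tcp_rot: [[-0.996, 0.087, -0.001], [0.087, 0.996, 0.001], [0.001, 0.0, -1.0]]
contact_force: [0.8, -0.0, 1.4]
finger_gap: 0.04
```

arm_command --motion '[{"twist":[0,0,0],"xyz":[0,0,0],"gripper":20},{"twist":[0,0,0],"xyz":[0,0,0],"gripper":12},{"twist":[0,0,0],"xyz":[0,0,0],"gripper":4},{"twist":[0,0,0],"xyz":[0,0,0],"gripper":4},{"twist":[0,0,0],"xyz":[0,0,0],"gripper":4},{"twist":[0,0,0],"xyz":[0,0,0],"gripper":4}]' --newtons 30

```text
clock: 21.33
position: [0.5609, -0.183, 0.0467]
tcp_rot: [[-0.996, 0.088, 0.001], [0.088, 0.996, -0.001], [-0.001, -0.001, -1.0]]
contact_force: [-2.5, -4.2, 6.5]
finger_gap: 0.0093
```

arm_command --motion '[{"twist":[0,0,0.015],"xyz":[1.7,0.6,0],"gripper":4},{"twist":[0,0,0.03],"xyz":[3.3,1.3,0],"gripper":4},{"twist":[0,0,0.045],"xyz":[5,2,0],"gripper":4},{"twist":[0,0,0.06],"xyz":[6.6,2.7,0],"gripper":4},{"twist":[0,0,0.08],"xyz":[8.8,3.7,0],"gripper":4},{"twist":[0,0,0.1],"xyz":[11,4.7,0],"gripper":4},{"twist":[0,0,0.125],"xyz":[13.6,6,0],"gripper":4},{"twist":[0,0,0.15],"xyz":[16.3,7.4,0],"gripper":4},{"twist":[0,0,0.22],"xyz":[23.5,11.6,0],"gripper":4},{"twist":[0,0,0.22],"xyz":[23.5,11.6,0],"gripper":4}]'

```text
clock: 22.17
position: [0.5377, -0.1689, 0.0466]
tcp_rot: [[-0.952, 0.308, 0.001], [0.308, 0.952, -0.0], [-0.001, -0.0, -1.0]]
contact_force: [-3.8, -6.7, 6.5]
finger_gap: 0.0097
```

Run:
```python
from plant import *
from h import *
o=get_obs();print(o['position'],o["finger_gap"],"f",o["tcp_rot"].T@o['contact_force'],o["joint_positions"])
q,y=door(B,TB,.22,.112,.041);print("exp",q)
import h as H
H.A,H.TA=B,TB
H.dang(snapshot("scene"));H.dang(snapshot("top"))
o={"tcp_rot":rot(y),"position":np.array([*q,.045])}
for th in np.arange(.29,1.42,.07):
    q,yy=door(B,TB,th,.112,.041);t,x=rel(o,[*q,.045],yy);print(round(th,3),t[2].round(3),x[:2].round(0))
```

```text
[ 0.53773709 -0.16889771  0.04664836] 0.009652893646773882 f [ 1.54612803 -7.51837163 -6.51754149] [-1.97996505e+01  2.44419762e+01  1.18026998e+02 -2.24513352e-02
  3.74896466e+01 -9.18652986e+01]
exp [ 0.53806878 -0.16783705]
door_a 0.188 73 254
door_a 0.146 7 81
0.29 0.07 [8. 3.]
0.36 0.14 [15.  7.]
0.43 0.21 [22. 11.]
0.5 0.28 [29. 16.]
0.57 0.35 [36. 21.]
0.64 0.42 [42. 26.]
0.71 0.49 [48. 32.]
0.78 0.56 [53. 39.]
0.85 0.63 [58. 46.]
0.92 0.7 [62. 53.]
0.99 0.77 [66. 60.]
1.06 0.84 [70. 68.]
1.13 0.91 [73. 76.]
1.2 0.98 [75. 84.]
1.27 1.05 [77. 92.]
1.34 1.12 [ 78. 100.]
1.41 1.19 [ 78. 108.]
```

arm_command --motion '[{"twist":[0,0,0.07],"xyz":[8,3,0],"gripper":4},{"twist":[0,0,0.14],"xyz":[15,7,0],"gripper":4},{"twist":[0,0,0.21],"xyz":[22,11,0],"gripper":4},{"twist":[0,0,0.28],"xyz":[29,16,0],"gripper":4},{"twist":[0,0,0.35],"xyz":[36,21,0],"gripper":4},{"twist":[0,0,0.42],"xyz":[42,26,0],"gripper":4},{"twist":[0,0,0.49],"xyz":[48,32,0],"gripper":4},{"twist":[0,0,0.56],"xyz":[53,39,0],"gripper":4},{"twist":[0,0,0.63],"xyz":[58,46,0],"gripper":4},{"twist":[0,0,0.7],"xyz":[62,53,0],"gripper":4},{"twist":[0,0,0.77],"xyz":[66,60,0],"gripper":4},{"twist":[0,0,0.84],"xyz":[70,68,0],"gripper":4},{"twist":[0,0,0.91],"xyz":[73,76,0],"gripper":4},{"twist":[0,0,0.98],"xyz":[75,84,0],"gripper":4},{"twist":[0,0,1.05],"xyz":[77,92,0],"gripper":4},{"twist":[0,0,1.12],"xyz":[78,100,0],"gripper":4},{"twist":[0,0,1.12],"xyz":[78,100,0],"gripper":4},{"twist":[0,0,1.12],"xyz":[78,100,0],"gripper":4}]'

```text
clock: 23.77
position: [0.4948, -0.0497, 0.0466]
tcp_rot: [[-0.142, 0.99, 0.001], [0.99, 0.142, -0.0], [-0.0, 0.001, -1.0]]
contact_force: [-0.6, -1.1, 9.1]
finger_gap: 0.0097
```

Now I release, rise straight up and look.

arm_command --motion '[{"twist":[0,0,0],"xyz":[0,0,0],"gripper":15},{"twist":[0,0,0],"xyz":[0,0,0],"gripper":30},{"twist":[0,0,0],"xyz":[0,0,0],"gripper":40},{"twist":[0,0,0],"xyz":[0,0,0],"gripper":40},{"twist":[0,0,0],"xyz":[0,0,0],"gripper":40},{"twist":[0,0,0],"xyz":[0,0,-30],"gripper":40},{"twist":[0,0,0],"xyz":[0,0,-70],"gripper":40},{"twist":[0,0,0],"xyz":[0,0,-110],"gripper":40},{"twist":[0,0,0],"xyz":[0,0,-150],"gripper":40},{"twist":[0,0,0],"xyz":[0,0,-180],"gripper":40},{"twist":[0,0,0],"xyz":[0,0,-180],"gripper":40},{"twist":[0,0,0],"xyz":[0,0,-180],"gripper":40}]'

```text
clock: 24.77
position: [0.4949, -0.0501, 0.2276]
tcp_rot: [[-0.142, 0.99, 0.003], [0.99, 0.142, -0.001], [-0.001, 0.003, -1.0]]
contact_force: [-0.1, 0.1, -1.2]
finger_gap: 0.04
```

```bash
python3 - <<'E'
from plant import *
from h import *
import h as H
o=get_obs();print(o['position'],o["finger_gap"],o['contact_force'])
s=snapshot("scene");H.A,H.TA=B,TB;H.dang(s)
cv2.imwrite("pics/fin.png",cv2.resize(s["pixels"][100:370,80:480],None,fx=2,fy=2,interpolation=cv2.INTER_CUBIC))
E
python3 g.py
```

```text
[ 0.49485662 -0.05009408  0.22760219] 0.0400186961428711 [-0.12731983  0.06060813 -1.17452728]
door_a 1.412 87 261
[ 0.49394645 -0.04993177  0.22599497] [ 0.20779756 -1.29421291 -1.10544019]
scene A 226 slope rad -0.011 x at -.1: 1.8 x at 0 0.7
scene B 23 slope rad -1.526 x at -.1: -722.2 x at 0 -2966.8
top A 195 slope rad 0.007 x at -.1: -1.3 x at 0 -0.6
top B 13 slope rad 1.407 x at -.1: 217.4 x at 0 822.5
```

View pics/fin.png

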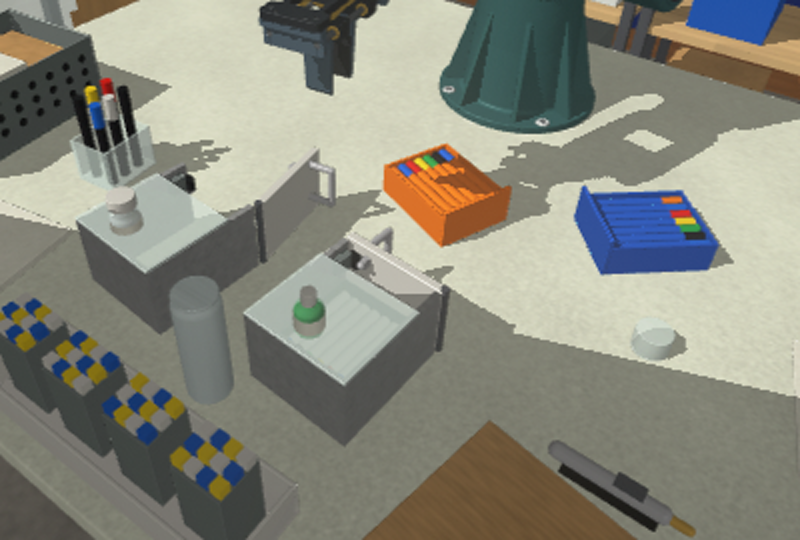

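The picture shows door A shut at (395,265) and door B wide open at (300,205), about 1.4 rad. The bystanders have not moved and the gripper is in free air at (315,60).

```bash
python3 -c "
from plant import *
print(sign_off())"
```

```text
the job is handed in; nothing more can be done
None
```

The job is done and handed in at about 25 s on the robot's clock; `sign_off()` gave no verdict.

**What I did**
- **Marker case:** I slid it home with the closed fingers. It took about 4 N to slide. I stopped at 9 N against the back wall, when it no longer moved.
- **Door A:** I swung it shut by pushing on its handle. The roller pushed back with about 10.5 N, and then the force fell to zero, so I stopped pushing.
- **Door B:** I gripped its handle, pulled it past its catch and opened it to about 1.35–1.4 rad, then let go and raised the gripper.

**Last checks**
- **Case:** I measured its front plate at -77 to -78 mm in the cabinet frame, against a nominal -76 mm. That was before I shut the door; I did not measure it again afterwards.
- **Door A:** its angle reads 0 ± 0.011 rad in both cameras, and it stayed shut after I backed off.
- **Door B:** it stands wide open, measured at about 1.41 rad.
- **Other things:** nothing else looks moved in the final picture, and the robot touches nothing.

**What disagreed**
- **Mid-swing angles:** the camera read door A about 0.04–0.05 rad lower than my model while it was swinging. I went by the measured force there.
- **Wrong move:** while shutting door A I sent one move with a guessed sideways shift, and the finger slid along the handle. I backed off and lined it up again; the door kept following and nothing else was touched.

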